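# Load the sample changer and index it to the reader

## Task

Put the slim dropper bottle that stands on the bench (the one with the tall narrow cap) into the empty pocket at the sample changer's pointed loading mark and press it gently but fully home, until it bears on the springy pad at the bottom. Then turn the carousel by its knob exactly one click towards the tall reader post, so that the bottle stands beside the reader, and let go. Do not force anything, and leave the other bottles on the bench where they are.

Things in the scene. Friction and masses are not known exactly. Their poses are not given: they have to be found in the camera images.
- dropper_bottle: The bottle to load: slim, 70 mm tall, round body 28 mm in diameter to about 46 mm up, then a round cap 16.6 mm in diameter to the top; about 22 g. Origin at the centre of its underside, z up. Starts upright on the bench. Best held by the cap, fingertips no lower than 35 mm above its underside. More than 35 N between it and the changer does damage.
- changer: The sample changer with all its parts, fixed; base 146 mm in diameter. Origin on the carousel's axis at bench height, z up; -x points to the loading mark, a pointed lug on the base. Disc top 36 mm above the bench, with six white sleeves (pockets) every 60 degrees at radius 48 mm; two, away from the mark, already hold bottles, which are fixed in it.
- load_pocket: The empty pocket at the loading mark; turns with the carousel. Origin at the centre of its mouth, 76 mm above the bench; z up, x points to the carousel's axis (as the changer's x at the start, within 0.03 rad). Sleeve 40 mm tall, 30 mm inside, flared to 35 mm in its top 4 mm, 41 mm over the rim; 26 mm from its centre to the end of the knob bar.
- spring_bump (a point): Crest of a spring bump in the pocket's outer wall, 11 mm below the mouth (the bump runs from 1 to 21 mm below). It stands 3 mm into the bore, yields outward and rubs on the bottle while it goes in (up to about 5 N along the way), before the bottle is home, and then holds it.
- pocket_bottom (a point): Centre of the pocket on the disc, 40 mm below the mouth. Above it is a black pad on an adjustable spacer: its top is 16 to 32 mm below the mouth, differs each run and is NOT given by any pose. It yields 1.2 mm, from 2 N rising 8 N per mm to 12 N, then is rigid; over 18 N harms it. Home = the pad has borne 5 N (a push of 10 to 13 N in all). The bottle may rise up to 2 mm when let go.
- knob (a point): Top centre of the black bar knob on the carousel's axis, 122 mm above the bench. The bar is 44 mm long (along this x axis, which points away from the loading pocket), 14 mm wide (y) and 28 mm tall; grip it across its width from above. Below it a neck 12 mm thick reaches down to 72 mm above the bench. It turns with the carousel.
- carousel (a joint): Angle of the carousel, rad, positive counter-clockwise seen from above; about 0 at the start. A spring roller holds it every 1.047 rad (one click). Turning takes up to about 0.3 N m at the beginning of a click and none half way; after that it is drawn to the next rest and centres itself when let go. Never beyond 1.4 rad.
- reader: White round post, 26 mm in diameter, 90 mm tall, black band; fixed, 96 mm from the axis, 60 degrees to one side of the loading mark (a low grey plug, 26 mm tall, is on the other). Origin at its centre at bench height. On the changer's -y side, one click towards it is +1.047 rad; on the +y side, -1.047. The bottle beside it is 48 mm away, centre to centre.
- control_bottle: Bystander: stouter brown bottle, 33 mm in diameter, 62 mm tall, standing on the bench. Origin at the centre of its underside.
- cal_vial: Bystander: short white vial, 25 mm in diameter, 46 mm tall, standing on the bench. Origin at the centre of its underside.

How it is judged:
By the outcome, as a careful person would: the job done as asked, in the order asked, and still so for the second after the job is handed in, with the robot touching nothing.
It also fails if it takes over 61 s, if anything falls off the work surface, if the arm or the gripper's body presses on something with over 40 N, if the wrist force passes 120 N, or if a joint passes its speed limit or range.

## Robot

A 6-joint arm with a two-finger parallel gripper is mounted at the origin on a cart in front of the work surface, level with it; the furniture and walls round the work are solid. World frame = base frame: x ahead of the robot, y to its left, z up, the work surface at z = 0. Lengths are in m, angles in degrees, forces in N, time in s.
With the tool pointing down it reaches from about 0.35 to 0.725 m from the base axis. Payload 4.3 kg.
Tool frame: the origin (TCP) lies between the finger pads; the fingertips stand 14 mm ahead of it and the grasp point (between the pads) lies 5 mm behind it; x points along the fingers, y is the direction in which the jaws open and shut, and the axes are right-handed (so a half turn about x gives the same grasp; the last joint's range is limited). The gripper opens to 85 mm and grips with 20 to 120 N. Pads are 22 mm wide; open, the fingers measure 114 mm over their backs; the gripper's body (76 mm by 85 mm) begins 54 mm behind the grasp point. The pads swing forward as they close: fully open they stand 13 mm farther back than shut.
Start: joints at [59.513, 21.618, 4.641, 73.018, 0, 83.68], TCP at [0.235, 0.525, 0.245] pointing down, gripper open.
Joint ranges: [-156.06, 156.06], [-48.1, 94.91], [-58.44, 69.94], [-101.28, 121.22], [-78.64, 73.56], [-180, 180]. Speed limits (degrees/s): [147.25, 147.25, 180, 180, 180, 180].

## Interface

Orientations are given as a 3x3 rotation matrix whose columns are the frame's x, y, z axes.
In Python, from rig import robot, eyes, workorder gives the robot as it stands.
- The arm moves only by the tool servo_tool, never from a script. Its argument "commands" is a list of rows, each a list of 3 entries, a list of its own where there are three numbers: the opening, from 0 (shut) to 1 (fully open), then the shift along the tool's x, y, z in m, then the turn about the tool's x in degrees. A call has 1 to 8 rows; each row shifts and turns the commanded pose from where the row before left it, along the tool's axes as they then stand; what a row does not reach is not made up. A row lasts 1/12 s, in which the tool goes at most 41.7 mm and 7.16 degrees, less where a joint would pass 70% of its speed; a pose out of reach is approached as far as the arm can. A call with a gripper value outside its range is refused whole. The fingers move at their own pace and stop on an object; "squeeze" is the grip in N (left out, the last holds). Time passes only in rows, so rows that do not move let the fingers close. It gives the time, the measured TCP pose, the force and the opening at its end, in the units of the state.
- robot.observe(): the state, without advancing time (a new reading comes with each control period).
- eyes.capture(name): name is "scene" or "top" or "wrist"; returns (picture, depth): 420x560x3 uint8, red, green, blue; 420x560 float32, m along the optical axis (not along the pixel's ray), 0 where there is no reading.
- eyes.camera_info(name): a dict with "fx", "fy", "cx", "cy" (pixels), "origin" and "attitude" of the camera in the world. Camera axes: x right, y down, z forward; pixel columns grow to the right and rows downward; lengths in m; the calibration is good to about 2 mm. A picture is of the moment at which its call begins: read the wrist's pose just before it. camera_info takes no time and is no camera call; for the wrist camera it gives the pose at the moment of the call.
- workorder.sign_off(): hands the job in, once; it reports no verdict.
The state is a dict: "time": time; "joint_positions": joint angles; "qd": joint speeds; "joint_torque": joint torques, N m; "tcp_pos": TCP position; "orientation": TCP orientation; "contact_force": force on the tool from outside, world axes, zero at the start; "ft_torque": the same for the moment, N m; "width": finger opening in m.
Only numpy, scipy, OpenCV 4.12 (cv2) and the standard library are available. Lean on these libraries where they do the work, as an engineer would, in place of code of your own. Each camera call takes 0.05 s, during which the arm holds its last target.

## Working session

There is one attempt and no reset: what is moved stays moved. The work goes in short steps, Python scripts to look and compute and a tool call to move; the robot and the scene stay as the last step left them, time stands still between calls to the robot, and variables do not carry over. Pictures are saved under pics/ and viewed, and the job is handed in when it is done.

Besides the shell and the picture viewer there is one more tool, called after "Request:" by a JSON object that holds its "api" and its "payload", one argument or row to a line. servo_tool: Moves the arm, as the interface text tells. Its arguments: {"type":"object","properties":{"commands":{"type":"array","items":{"type":"array"}},"squeeze":{"type":"number"}},"required":["commands"]}

```bash
ls; mkdir -p pics; cat > h.py <<'E'
import numpy as np, cv2
from rig import robot, eyes, workorder
def snap(name,fn):
    info=eyes.camera_info(name)
    p,d=eyes.capture(name)
    cv2.imwrite('pics/'+fn+'.png',cv2.cvtColor(p,cv2.COLOR_RGB2BGR))
    np.savez('pics/'+fn+'.npz',p=p,d=d,o=info['origin'],a=info['attitude'],k=[info[x] for x in('fx','fy','cx','cy')])
    return p,d,info
class V:
    def __init__(s,fn):
        z=np.load('pics/'+fn+'.npz'); s.p=z['p'];s.d=z['d'];s.o=z['o'];s.a=z['a'];s.k=z['k']
    def ray(s,u,v):
        fx,fy,cx,cy=s.k; return s.a@np.array([(u-cx)/fx,(v-cy)/fy,1])
    def at_z(s,u,v,z):
        r=s.ray(u,v); return s.o+r*(z-s.o[2])/r[2]
    def at_d(s,u,v):
        return s.o+s.ray(u,v)*s.d[int(v),int(u)]
    def cloud(s):
        fx,fy,cx,cy=s.k; v,u=np.mgrid[:420,:560]
        P=np.stack([(u-cx)/fx*s.d,(v-cy)/fy*s.d,s.d],-1)@s.a.T+s.o
        P[s.d==0]=np.nan
        return P
E
python3 - <<'E'
from h import *
for n in('top','scene'):
    p,d,i=snap(n,n+'0'); print(n,i)
print(robot.observe())
E
```

```text
pics
top {'fx': 399.71577278358353, 'fy': 399.71577278358353, 'cx': 280.975958975497, 'cy': 199.6432259563295, 'origin': array([ 0.45917169, -0.03348382,  0.93716287]), 'attitude': array([[-0.02344701, -0.9970476 ,  0.07311848],
       [-0.99971197,  0.02375848,  0.00339289],
       [-0.00512005, -0.07301787, -0.99731749]])}
scene {'fx': 533.2190109524507, 'fy': 533.2190109524507, 'cx': 285.20952227560815, 'cy': 217.73141907675256, 'origin': array([0.07064433, 0.56171398, 0.51913012]), 'attitude': array([[-0.81213114, -0.27578925,  0.51418217],
       [-0.58335039,  0.40199329, -0.70576463],
       [-0.01205549, -0.8731218 , -0.48735303]])}
{'time': 0.1, 'joint_positions': array([5.95136642e+01, 2.16571382e+01, 4.56983716e+00, 7.30176537e+01,
       4.97418141e-05, 8.36804482e+01]), 'qd': array([-0.08447688, -0.13997392,  0.20386663, -0.04351615,  0.01231174,
        0.0207291 ]), 'joint_torque': array([ 8.87453043e-04, -4.64692354e+01,  2.70583266e+01,  1.19816075e-02,
       -9.93356957e-05,  1.44426406e-05]), 'tcp_pos': array([0.23510676, 0.52412049, 0.24445491]), 'orientation': array([[-9.30083104e-04,  4.09393336e-01,  9.12357513e-01],
       [-1.57811800e-03,  9.12356171e-01, -4.09394343e-01],
       [-9.99998322e-01, -1.82057857e-03, -2.02496067e-04]]), 'contact_force': array([0.0628852 , 0.28014838, 0.23150853]), 'ft_torque': array([-0.03948263,  0.05864237, -0.00963471]), 'width': 0.08532944378677071}
```

View pics/top0.png

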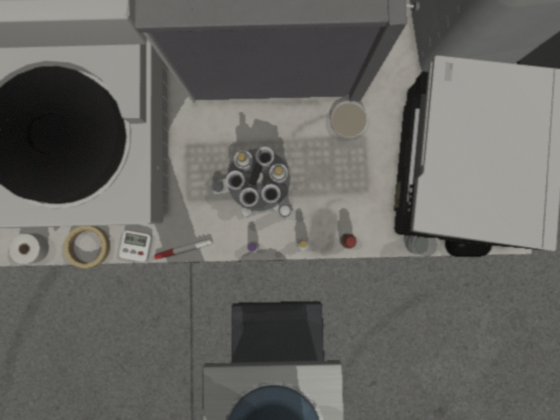

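View pics/scene0.png

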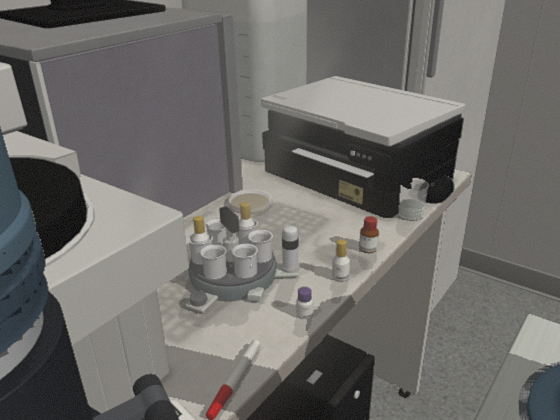

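```bash
python3 - <<'E'
import cv2
t=cv2.imread('pics/top0.png'); cv2.imwrite('pics/top0c.png',cv2.resize(t[130:265,185:375],None,fx=4.2,fy=4.2,interpolation=cv2.INTER_CUBIC))
s=cv2.imread('pics/scene0.png'); cv2.imwrite('pics/sc0c.png',cv2.resize(s[180:330,170:395],None,fx=3.5,fy=3.5,interpolation=cv2.INTER_CUBIC))
from h import *
v=V('top0')
P=v.cloud()
for n,(u,w) in dict(a=(303,244),b=(349,241),c=(252,246),post=(285,211),knob=(260,177)).items(): print(n,P[w-2:w+3,u-2:u+3].reshape(-1,3)[:, :].round(3)[12], np.nanmax(P[w-4:w+5,u-4:u+5,2]))
E
```

```text
a [ 0.426 -0.076  0.07 ] 0.07094222972858455
b [ 0.43  -0.176  0.062] 0.06337449297680864
c [0.423 0.036 0.046] 0.048404253579671264
post [ 0.497 -0.039  0.088] 0.09101413037471417
knob [0.573 0.014 0.071] 0.12112538153319519
```

View pics/top0c.png

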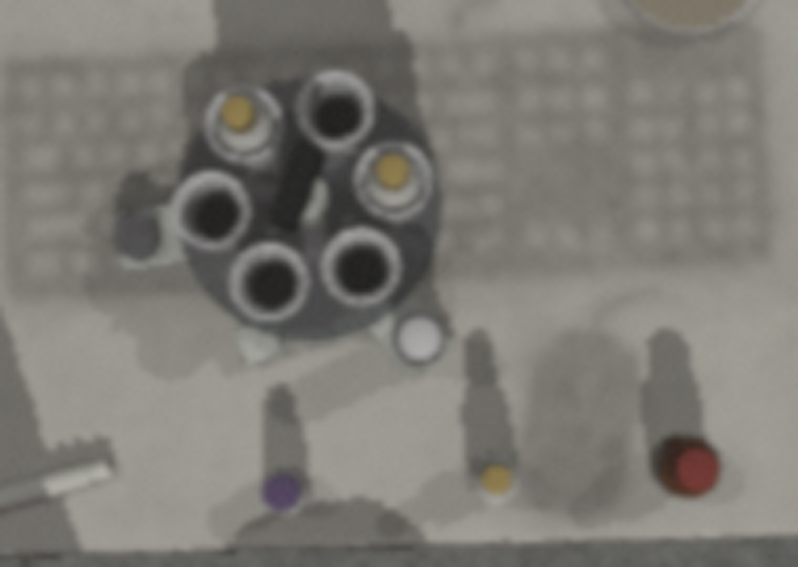

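View pics/sc0c.png

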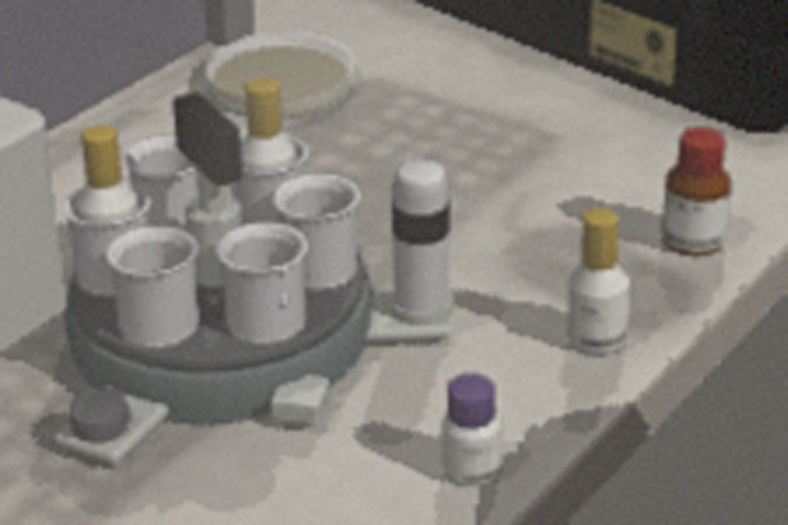

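```bash
cat > fit.py <<'E'
from h import *
from scipy.optimize import least_squares
def fit(n):
    v=V(n);P=v.cloud().reshape(-1,3)
    m=(abs(P[:,2]-0.0755)<0.004)&(np.hypot(P[:,0]-.56,P[:,1]-.025)<0.09); Q=P[m][:,:2]
    def f(q):
        c=q[:2]; a=q[2]+np.arange(6)*np.pi/3
        C=c-0.048*np.c_[np.cos(a),np.sin(a)]
        dd=np.linalg.norm(Q[:,None]-C[None],axis=2).min(1)
        return np.clip(dd-0.0188,-.006,.006)
    best=min((least_squares(f,[.555+dx,.025+dy,a],loss='soft_l1',f_scale=.0015) for a in np.radians([-25,-15,-5,5]) for dx in(0,.01,-.01) for dy in(0,.01,-.01)),key=lambda r:r.cost)
    print(n,len(Q),best.x[:2].round(4),np.degrees(best.x[2]).round(2),np.sqrt(np.mean(best.fun**2)))
    q=best.x; print(' load pocket',q[:2]-0.048*np.array([np.cos(q[2]),np.sin(q[2])]))
    for nm,c0,r,z0,z1 in(('cap',(.426,-.076),.0083,.05,.068),('post',(.497,-.039),.013,.04,.085),('vial',(.423,.036),.0,.02,.04),('ctrl',(.43,-.176),0,.02,.06)):
        P2=P[(np.hypot(P[:,0]-c0[0],P[:,1]-c0[1])<.025)&(P[:,2]>z0)&(P[:,2]<z1)]
        T=P[(np.hypot(P[:,0]-c0[0],P[:,1]-c0[1])<.025)&(P[:,2]>z1)]
        print(nm,len(P2),len(T),'top centroid',T.mean(0).round(4) if len(T) else None, T[:,2].max() if len(T) else 0)
        if r and len(P2)>10:
            s=least_squares(lambda c:np.hypot(P2[:,0]-c[0],P2[:,1]-c[1])-r,c0,loss='soft_l1',f_scale=.001); print('   side fit',s.x.round(4),s.cost)
    K=P[(np.hypot(P[:,0]-.557,P[:,1]-.025)<.03)&(P[:,2]>.112)]
    print('knob',len(K),K.mean(0).round(4),K[:,2].max()); 
    if len(K)>5:
        w=np.linalg.svd(K[:,:2]-K[:,:2].mean(0))[2][0]; print(np.degrees(np.arctan2(w[1],w[0])))
if __name__=='__main__':
    for n in('top0','scene0'): fit(n)
E
python3 fit.py
```

```text
top0 641 [0.5757 0.0226] -21.92 0.002550626706793694
 load pocket [0.53113031 0.04049486]
cap 21 25 top centroid [ 0.4256 -0.0746  0.0692] 0.07094222972858455
   side fit [ 0.4257 -0.0754] 2.756265703495223e-05
post 39 83 top centroid [ 0.4997 -0.0363  0.0873] 0.09101413037471417
   side fit [ 0.5    -0.0363] 3.288360553300252e-05
vial 32 66 top centroid [0.4211 0.0387 0.0448] 0.048404253579671264
ctrl 138 49 top centroid [ 0.4291 -0.1786  0.0613] 0.06337449297680864
knob 110 [0.5704 0.0241 0.1199] 0.12317092361873117
158.25253453646195
scene0 1065 [0.5741 0.0209] -22.48 0.003269418182711839
 load pocket [0.52977388 0.03927667]
cap 97 53 top centroid [ 0.4241 -0.075   0.0701] 0.07239903108456403
   side fit [ 0.4251 -0.0772] 3.7146539915202695e-05
post 386 97 top centroid [ 0.4964 -0.035   0.0886] 0.09124845084674377
   side fit [ 0.4991 -0.0385] 0.00015728412603472012
vial 189 136 top centroid [0.4183 0.0393 0.0451] 0.0482977369712132
ctrl 359 79 top centroid [ 0.4269 -0.1796  0.0624] 0.06494265740342337
knob 170 [0.5668 0.0262 0.1195] 0.12411871764971893
161.73500603668458
```

```bash
python3 - <<'E'
from h import *
P=np.vstack([V(n).cloud().reshape(-1,3) for n in('top0','scene0')]);P=P[~np.isnan(P[:,0])]
print('rows x, cols y .5..-.3')
for x in np.arange(.1,.8,.05):
    print('%.2f'%x,[ '%3d'%(1000*np.max(np.r_[Q[:,2],-9])) for y in np.arange(.6,-.3,-.05) for Q in [P[(abs(P[:,0]-x)<.025)&(abs(P[:,1]-y)<.025)]]])
s=robot.observe();R=s['orientation']
print(R.T@(np.array([.4256,-.0755,.16])-s['tcp_pos']))
E
```

```text
rows x, cols y .5..-.3
0.10 ['-740', '-740', '-740', '-740', '-740', '-740', '-740', '-741', '-645', '  3', '  5', ' 16', ' 22', ' 15', '  9', '  4', '-654', '-741']
0.15 ['-740', '-737', '-740', '-740', '-739', '-740', '-741', '-739', '-648', '  3', '  3', '  3', '  3', '  3', '  4', '  3', '-661', '-741']
0.20 ['-737', '400', '470', '349', '-739', '-740', '-740', '-740', '-735', '-737', '-741', '-741', '-739', '-742', '-742', '-741', '-739', '-742']
0.25 ['-740', '-742', '446', '-738', '-741', '-737', '-738', '-741', '-742', '-740', '-737', '-740', '-741', '-742', '-741', '-742', '-739', '-740']
0.30 ['-737', '-740', '-740', '-741', '-741', '-740', '-741', '-739', '-735', '-739', '-740', '-742', '-739', '-742', '-739', '-739', '-741', '-731']
0.35 ['-743', '-746', '-743', '-746', '-744', '-746', '-742', '-747', '-738', '-740', '-746', '-746', '-746', '-741', '-745', '-745', '-744', '-745']
0.40 [' 39', ' 41', ' 39', ' 28', ' 27', ' 23', ' 20', ' 17', ' 19', ' 17', '  4', ' 48', '  3', ' 72', ' 72', ' 64', ' 64', '  3']
0.45 [' 38', ' 41', '216', '213', '231', '232', '232', '232', '
[... 228 characters left out ...]
000', '271', '272', '272', '273', '271', '233', ' 25', ' 77', '123', '124', '113', '  2', '  3', '  3', '  3']
0.60 ['-9000', '-9000', '-9000', '272', '273', '272', '273', '272', '233', ' 11', ' 77', '123', '123', '114', '  2', '  2', '  3', '  3']
0.65 ['-9000', '-9000', '-9000', '273', '273', '273', '272', '272', '269', '  3', '  2', ' 78', ' 77', ' 27', '  3', ' 15', ' 16', '  4']
0.70 ['-9000', '-9000', '-9000', '272', '273', '272', '273', '272', '269', '  3', '  3', '  4', '  2', '  2', '  3', ' 16', ' 18', ' 16']
0.75 ['-9000', '-9000', '-9000', '271', '271', '272', '272', '270', '376', '377', '377', '377', '377', '377', '377', '377', '377', '325']
[ 0.08522387 -0.46892704  0.41929628]
```

Request:
{"api": "servo_tool", "payload": {
  "commands": [
    [1,[-0.003,-0.0234,0.021],0],
    [1,[-0.003,-0.0234,0.021],0],
    [1,[-0.003,-0.0234,0.021],0],
    [1,[-0.003,-0.0234,0.021],0],
    [1,[0,-0.0234,0.021],0],
    [1,[0,-0.0234,0.021],0],
    [1,[0,-0.0234,0.021],0],
    [1,[0,-0.0234,0.021],0]
  ]
}}

```text
time: 0.77
tcp_pos: [0.3119, 0.2834, 0.257]
orientation: [[-0.0, 0.409, 0.913], [-0.0, 0.913, -0.409], [-1.0, -0.001, -0.0]]
contact_force: [0.5, 0.2, 0.1]
width: 0.0852
```

Request:
{"api": "servo_tool", "payload": {
  "commands": [
    [1,[0,-0.0234,0.021],0],
    [1,[0,-0.0234,0.021],0],
    [1,[0,-0.0234,0.021],0],
    [1,[0,-0.0234,0.021],0],
    [1,[0,-0.0234,0.021],0],
    [1,[0,-0.0234,0.021],0],
    [1,[0,-0.0234,0.021],0],
    [1,[0,-0.0234,0.021],0]
  ]
}}

```text
time: 1.43
tcp_pos: [0.3885, 0.044, 0.2571]
orientation: [[-0.0, 0.409, 0.912], [0.0, 0.912, -0.409], [-1.0, -0.0, -0.0]]
contact_force: [1.4, -0.1, -0.2]
width: 0.085
```

Request:
{"api": "servo_tool", "payload": {
  "commands": [
    [0.6,[0.02,-0.0234,0.021],0],
    [0.6,[0.02,-0.0234,0.021],0],
    [0.6,[0.02,-0.0234,0.021],-2],
    [0.6,[0.02,-0.0234,0.021],0],
    [0.6,[0.01,0,0],0],
    [0.6,[0,0,0],0]
  ]
}}

```text
time: 1.93
tcp_pos: [0.4263, -0.0747, 0.1646]
orientation: [[-0.005, 0.38, 0.925], [0.002, 0.925, -0.38], [-1.0, -0.0, -0.005]]
contact_force: [-0.3, 0.6, 0.2]
width: 0.0512
```

```bash
python3 - <<'E'
from h import *
s=robot.observe();print(s)
snap('wrist','w1')
E
```

```text
{'time': 1.9333, 'joint_positions': array([-1.83604195e+01,  8.22567781e+00, -2.55925864e+01,  5.64902972e+01,
        1.02323986e-02,  3.98855536e+00]), 'qd': array([ 2.39211747, -2.39423647,  1.43829813,  3.84949008,  0.52486562,
        0.33244694]), 'joint_torque': array([ -1.07292719, -32.02299356,  25.83153605,  -1.01087563,
        -0.09901562,  -0.04349718]), 'tcp_pos': array([ 0.42628451, -0.07472796,  0.16459302]), 'orientation': array([[-5.05498276e-03,  3.80246813e-01,  9.24871239e-01],
       [ 1.86585934e-03,  9.24885032e-01, -3.80242286e-01],
       [-9.99985483e-01, -1.96438564e-04, -5.38476495e-03]]), 'contact_force': array([-0.25517634,  0.56857743,  0.21317954]), 'ft_torque': array([-0.01293979, -0.01100244,  0.00139784]), 'width': 0.051216182011239}
```

View pics/w1.png

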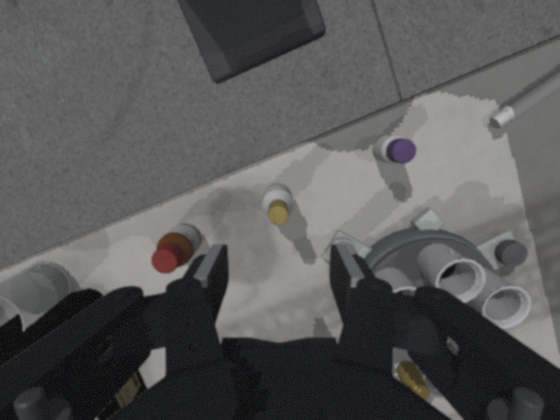

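```bash
python3 - <<'E'
from h import *
v=V('w1'); print(v.o, v.a.round(3))
t=cv2.imread('pics/w1.png'); cv2.imwrite('pics/w1c.png',cv2.resize(t[170:270,230:330],None,fx=6,fy=6,interpolation=cv2.INTER_CUBIC))
P=v.cloud()
Q=P.reshape(-1,3);Q=Q[(np.hypot(Q[:,0]-.4257,Q[:,1]+.0755)<.02)]
T=Q[Q[:,2]>.066];print(len(T),T.mean(0),T[:,:2].min(0),T[:,:2].max(0))
from scipy.optimize import least_squares
S=Q[(Q[:,2]>.049)&(Q[:,2]<.066)];print(len(S),least_squares(lambda c:np.hypot(S[:,0]-c[0],S[:,1]-c[1])-.0083,[.4256,-.0755],loss='soft_l1',f_scale=.001).x)
S=Q[(Q[:,2]>.01)&(Q[:,2]<.036)];print(len(S),least_squares(lambda c:np.hypot(S[:,0]-c[0],S[:,1]-c[1])-.014,[.4256,-.0755],loss='soft_l1',f_scale=.001).x)
E
```

```text
[ 0.36679778 -0.05019736  0.29404297] [[ 0.38   0.895  0.235]
 [ 0.925 -0.368 -0.097]
 [-0.001  0.254 -0.967]]
8466 [ 0.41682558 -0.07114583  0.23153297] [ 0.40570873 -0.08597424] [ 0.43498446 -0.05682697]
106 [ 0.42720846 -0.07604571]
210 [ 0.4262874  -0.07641354]
```

View pics/w1c.png

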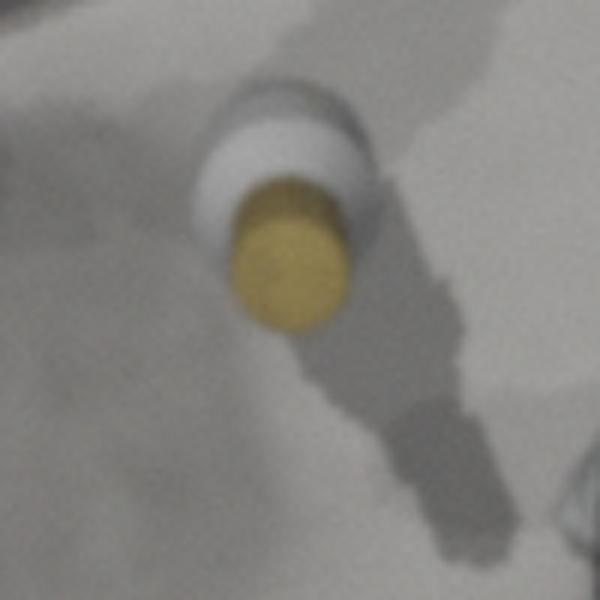

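```bash
python3 - <<'E'
from h import *
v=V('w1'); print(v.at_z(278.3,215.3,.07))
s=robot.observe();R=s['orientation'];print(s['tcp_pos'],R.round(4))
print(R.T@(np.array([.4265,-.0763,.061])-s['tcp_pos']))
E
```

```text
[ 0.42684991 -0.07535145  0.07      ]
[ 0.42648819 -0.07394333  0.16588621] [[-3.900e-03  3.788e-01  9.255e-01]
 [ 1.700e-03  9.255e-01 -3.788e-01]
 [-1.000e+00  1.000e-04 -4.300e-03]]
[ 0.10488116 -0.00218711  0.00135245]
```

Request:
{"api": "servo_tool", "payload": {
  "commands": [
    [0.6,[0.015,-0.002,0.001],0],
    [0.6,[0.02,0,0],0],
    [0.6,[0.02,0,0],0],
    [0.6,[0.02,0,0],0],
    [0.6,[0.015,0,0],0],
    [0.6,[0.01,0,0],0],
    [0.6,[0.004,0,0],0],
    [0.6,[0,0,0],0]
  ]
}}

```text
time: 2.65
tcp_pos: [0.4278, -0.0752, 0.0633]
orientation: [[-0.001, 0.376, 0.927], [0.001, 0.927, -0.376], [-1.0, 0.0, -0.001]]
contact_force: [-0.1, -0.3, 0.3]
width: 0.0509
```

```bash
python3 - <<'E'
from h import *
s=robot.observe();print(s['tcp_pos'],s['contact_force'],s['orientation'].round(4))
snap('wrist','w2')
E
```

```text
[ 0.42776002 -0.07522137  0.0632798 ] [-0.11212789 -0.33997611  0.28076318] [[-9.000e-04  3.759e-01  9.267e-01]
 [ 5.000e-04  9.267e-01 -3.759e-01]
 [-1.000e+00  1.000e-04 -1.000e-03]]
```

View pics/w2.png

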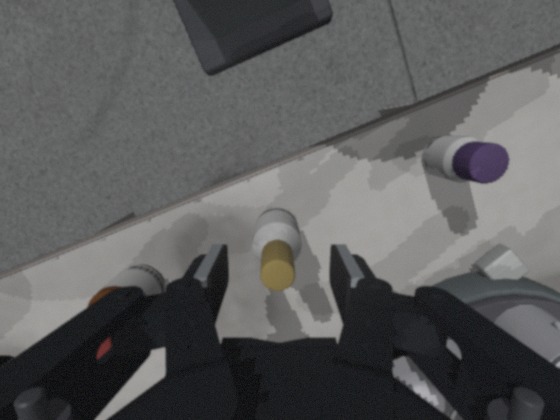

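Request:
{"api": "servo_tool", "payload": {
  "commands": [
    [0.35,[0,0,0],0],
    [0.25,[0,0,0],0],
    [0.1,[0,0,0],0],
    [0.1,[0,0,0],0],
    [0.1,[0,0,0],0],
    [0.1,[0,0,0],0],
    [0.1,[0,0,0],0],
    [0.1,[0,0,0],0]
  ],
  "squeeze": 30
}}

```text
time: 3.37
tcp_pos: [0.4292, -0.0765, 0.0642]
orientation: [[0.002, 0.377, 0.926], [-0.001, 0.926, -0.377], [-1.0, 0.0, 0.002]]
contact_force: [-0.3, -0.0, 6.1]
width: 0.0153
```

```bash
python3 - <<'E'
from h import *
s=robot.observe();print(s['tcp_pos'],s['contact_force'],s['width'],s['orientation'].round(4))
snap('wrist','w3')
E
```

```text
[ 0.42920178 -0.07650229  0.06422952] [-0.29134126 -0.015195    6.0544902 ] 0.015271581978384473 [[ 2.100e-03  3.774e-01  9.261e-01]
 [-5.000e-04  9.261e-01 -3.774e-01]
 [-1.000e+00  3.000e-04  2.100e-03]]
```

View pics/w3.png

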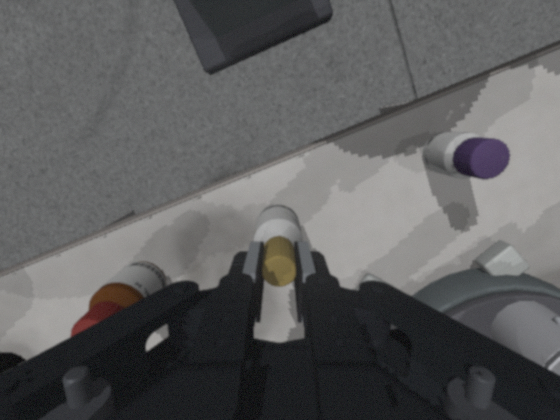

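Request:
{"api": "servo_tool", "payload": {
  "commands": [
    [0.1,[-0.005,0,0],0],
    [0.1,[-0.015,0,0],0],
    [0.1,[-0.025,0,0],0],
    [0.1,[-0.025,0,0],0],
    [0.1,[-0.025,0,0],0],
    [0.1,[-0.015,0,0],0],
    [0.1,[-0.005,0,0],0],
    [0.1,[0,0,0],0]
  ]
}}

```text
time: 4.08
tcp_pos: [0.4292, -0.0765, 0.1796]
orientation: [[0.003, 0.377, 0.926], [-0.001, 0.926, -0.377], [-1.0, 0.0, 0.003]]
contact_force: [0.5, 0.2, -0.5]
width: 0.015
```

```bash
python3 - <<'E'
from h import *
s=robot.observe();print(s['tcp_pos'],s['contact_force'],s['width'],s['orientation'].round(4))
snap('wrist','w4'); snap('scene','s4'); snap('top','t4')
v=V('w4');s=robot.observe()
print((s['orientation'].T@v.a).round(3), s['orientation'].T@(v.o-s['tcp_pos']))
E
python3 - <<'E'
import cv2
t=cv2.imread('pics/s4.png'); cv2.imwrite('pics/s4c.png',cv2.resize(t[100:340,160:400],None,fx=2.5,fy=2.5,interpolation=cv2.INTER_CUBIC))
E
```

```text
[ 0.42915773 -0.07649345  0.17955014] [ 0.50758666  0.18593745 -0.54189607] 0.014968739480101101 [[ 2.800e-03  3.774e-01  9.261e-01]
 [-8.000e-04  9.261e-01 -3.774e-01]
 [-1.000e+00  3.000e-04  2.800e-03]]
[[ 0.    -0.264  0.964]
 [ 1.     0.    -0.   ]
 [ 0.     0.964  0.264]] [-0.13129634  0.00016398 -0.06370166]
```

View pics/w4.png

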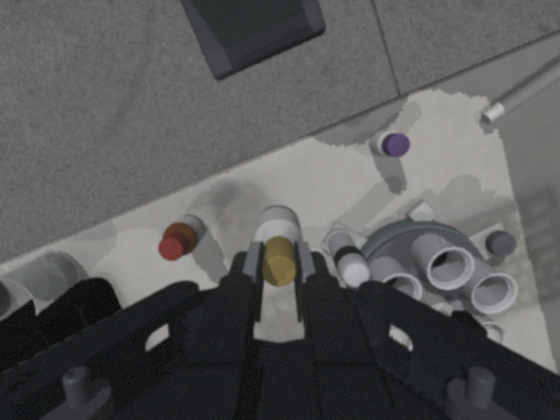

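View pics/s4c.png

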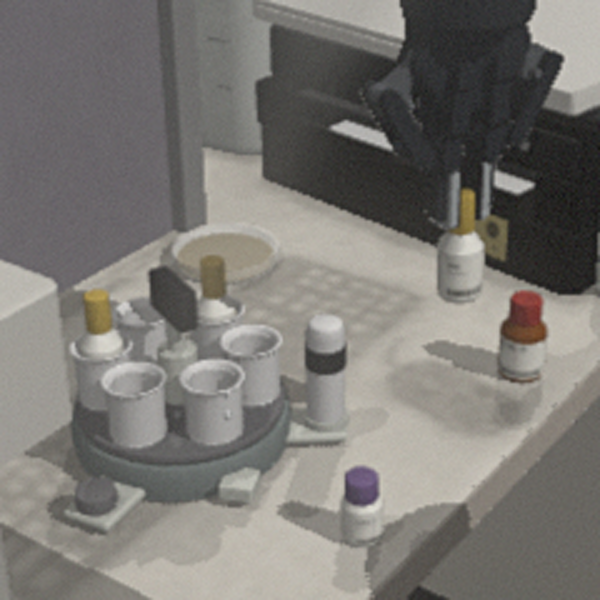

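```bash
cat > bot.py <<'E'
from h import *
from scipy.optimize import least_squares
def bot(n,tcp,R):
    P=V(n).cloud().reshape(-1,3);P=P[~np.isnan(P[:,0])]
    L=(P-tcp)@R   # tool coords
    rr=np.hypot(L[:,1],L[:,2])
    m=(rr<.022)&(L[:,0]>.021)&(L[:,0]<.058)&(P[:,2]>.05)
    B=L[m]
    # cylinder radius 14 axis y=a+b*x , z=c+d*x
    f=lambda q:np.hypot(B[:,1]-q[0]-q[1]*(B[:,0]-.04),B[:,2]-q[2]-q[3]*(B[:,0]-.04))-.014
    B=B
    s=least_squares(f,[0,0,0,0],loss='soft_l1',f_scale=.001)
    print(n,len(B),s.x.round(4),'rms',np.sqrt(np.mean(s.fun**2)).round(4),'tilt deg',np.degrees(s.x[[1,3]]).round(2), 'xrange', np.percentile(L[(rr<.012)&(L[:,0]>.02)&(P[:,2]>.04)][:,0],[1,50,99]).round(4), B[:,0].max())
if __name__=='__main__':
    import sys
    s=robot.observe()
    for n in sys.argv[1:]: bot(n,s['tcp_pos'],s['orientation'])
E
python3 bot.py w4 s4 t4; python3 - <<'E'
from fit import *
for n in('t4','s4'): fit(n)
try: fit('w4')
except Exception as e: print(e)
E
```

```text
w4 1115 [-0.0006 -0.0144 -0.0002 -0.0969] rms 0.001 tilt deg [-0.83 -5.55] xrange [0.0201 0.0219 0.0246] 0.057335763478251436
s4 416 [-0.0022  0.0125 -0.0019 -0.0596] rms 0.0014 tilt deg [ 0.72 -3.42] xrange [0.0202 0.0283 0.0619] 0.05763297614603636
t4 620 [0.5756 0.0226] -21.83 0.0024840581796335445
 load pocket [0.53103631 0.04047758]
cap 0 4147 top centroid [ 0.4252 -0.0757  0.6544] 0.6681937435709953
post 30 292 top centroid [ 0.4843 -0.0455  0.4903] 0.6455852553233985
   side fit [ 0.4994 -0.0367] 2.690390340443143e-05
vial 34 64 top centroid [0.4212 0.0385 0.0444] 0.04733872381262594
ctrl 0 0 top centroid None 0
knob 111 [0.5706 0.024  0.1198] 0.12377149993264613
157.47363565553738
s4 1083 [0.574  0.0211] -22.43 0.003277280534096899
 load pocket [0.5295973  0.03937315]
cap 0 2603 top centroid [ 0.42   -0.0701  0.2099] 0.3339262618431914
post 385 99 top centroid [ 0.4965 -0.0349  0.0884] 0.09114274030033459
   side fit [ 0.499  -0.0386] 0.00015514288405635935
vial 187 136 top centroid [0.4185 0.0394 0.0452] 0.0481800739281798
ctrl 363 77 top centroid [ 0.4268 -0.1794  0.0624] 0
[... 667 characters left out ...]
ost recent call last):
  File "bot.py", line 17, in <module>
    for n in sys.argv[1:]: bot(n,s['tcp_pos'],s['orientation'])
                           ~~~^^^^^^^^^^^^^^^^^^^^^^^^^^^^^^^^^
  File "bot.py", line 13, in bot
    print(n,len(B),s.x.round(4),'rms',np.sqrt(np.mean(s.fun**2)).round(4),'tilt deg',np.degrees(s.x[[1,3]]).round(2), 'xrange', np.percentile(L[(rr<.012)&(L[:,0]>.02)&(P[:,2]>.04)][:,0],[1,50,99]).round(4), B[:,0].max())
                                                                                                                                ~~~~~~~~~~~~~^^^^^^^^^^^^^^^^^^^^^^^^^^^^^^^^^^^^^^^^^^^^^^^^^^^^^^^
IndexError: index -1 is out of bounds for axis 0 with size 0
```

```bash
python3 - <<'E'
from h import *
t=cv2.imread('pics/s4.png'); a=cv2.resize(t[160:230,310:380],None,fx=8,fy=8,interpolation=cv2.INTER_CUBIC)
cv2.imwrite('pics/s4d.png',a)
t=cv2.imread('pics/w4.png'); a=cv2.resize(t[190:300,230:330],None,fx=5.4,fy=5.4,interpolation=cv2.INTER_CUBIC)
cv2.imwrite('pics/w4d.png',a)
s=robot.observe();R=s['orientation'];tcp=s['tcp_pos']
for n in('w4','s4'):
    P=V(n).cloud().reshape(-1,3);P=P[~np.isnan(P[:,0])]
    L=(P-tcp)@R
    m=(abs(L[:,1])<.02)&(abs(L[:,2])<.022)&(L[:,0]>-.005)&(L[:,0]<.07)
    for x in np.arange(.0,.066,.006):
        Q=L[m&(abs(L[:,0]-x)<.003)]
        if len(Q): print(n,x.round(3),len(Q),'y',Q[:,1].min().round(4),Q[:,1].max().round(4),'z',Q[:,2].min().round(4),Q[:,2].max().round(4))
# project tool axis in scene
v=V('s4');fx,fy,cx,cy=v.k
for x in(-.006,.018,.064):
    c=v.a.T@(tcp+R@[x,0,0]-v.o); print(x,fx*c[0]/c[2]+cx,fy*c[1]/c[2]+cy)
E
```

```text
w4 0.0 426 y -0.0199 0.0199 z -0.0091 0.0135
w4 0.006 294 y -0.0196 0.0198 z -0.0091 -0.002
w4 0.012 128 y -0.0075 0.0077 z -0.0089 -0.0023
w4 0.018 274 y -0.01 0.0096 z -0.0111 -0.0022
w4 0.024 514 y -0.0137 0.0133 z -0.0142 -0.0016
w4 0.03 175 y -0.0138 0.0134 z -0.0148 -0.0026
w4 0.036 131 y -0.0147 0.0127 z -0.0149 -0.0005
w4 0.042 107 y -0.0141 0.013 z -0.0148 -0.0046
w4 0.048 105 y -0.0142 0.0129 z -0.0148 -0.0046
w4 0.054 80 y -0.0139 0.0119 z -0.0146 -0.0057
w4 0.06 3 y 0.0076 0.0129 z -0.0117 -0.0042
s4 0.0 93 y -0.0158 0.0199 z -0.012 0.0058
s4 0.006 75 y -0.0189 0.0196 z -0.0127 0.0072
s4 0.012 44 y -0.013 0.014 z -0.0106 0.0078
s4 0.018 48 y -0.0086 0.0096 z -0.0122 0.0027
s4 0.024 79 y -0.0119 0.0114 z -0.0165 0.0073
s4 0.03 77 y -0.013 0.0137 z -0.0171 0.0052
s4 0.036 66 y -0.0112 0.013 z -0.018 0.0027
s4 0.042 64 y -0.0128 0.0134 z -0.0177 0.0043
s4 0.048 58 y -0.009 0.0126 z -0.0182 0.0035
s4 0.054 66 y -0.0095 0.0127 z -0.0179 0.0029
s4 0.06 36 y -0.0097 0.0114 z -0.0168 0.0026
-0.006 342.9891924077367 176.7935486433867
0.018 342.36792254109025 191.21292479954607
0.064 341.2258568438144 217.71972284039813
```

View pics/s4d.png

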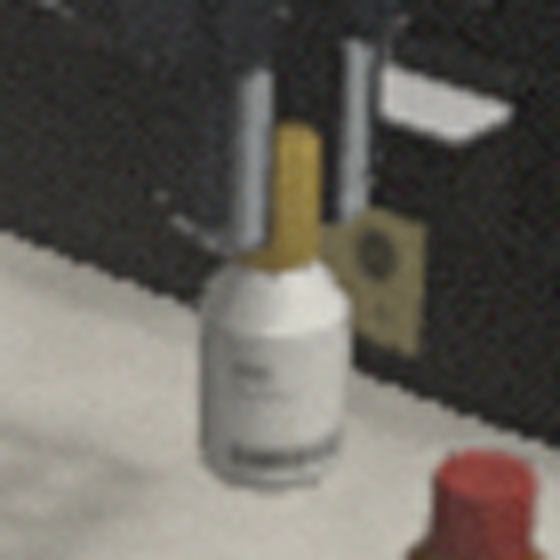

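View pics/w4d.png

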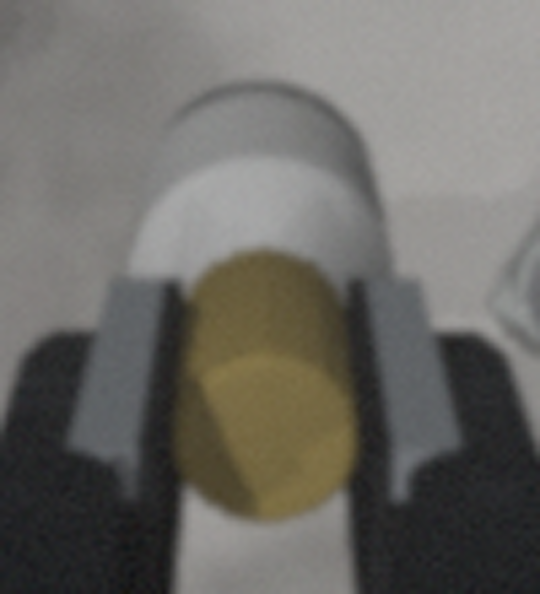

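Request:
{"api": "servo_tool", "payload": {
  "commands": [
    [0.1,[0,0.013,0.0046],0],
    [0.1,[0,0.025,0.009],0],
    [0.1,[0,0.03,0.0105],0],
    [0.1,[0,0.03,0.0105],0],
    [0.1,[0,0.025,0.009],0],
    [0.1,[0,0.0163,0.006],0],
    [0.1,[0,0.007,0.002],0],
    [0.1,[0.022,0,0],0]
  ]
}}

```text
time: 4.9
tcp_pos: [0.5343, 0.0409, 0.1583]
orientation: [[0.006, 0.375, 0.927], [0.0, 0.927, -0.375], [-1.0, 0.002, 0.005]]
contact_force: [0.4, -0.1, 0.1]
width: 0.0153
```

Request:
{"api": "servo_tool", "payload": {
  "commands": [
    [0.1,[0,0,0],0],
    [0.1,[0,0,0],0]
  ]
}}

```text
time: 5.07
tcp_pos: [0.5287, 0.0396, 0.1544]
orientation: [[-0.006, 0.378, 0.926], [0.0, 0.926, -0.378], [-1.0, -0.002, -0.005]]
contact_force: [-0.9, 0.4, 0.2]
width: 0.0152
```

```bash
python3 - <<'E'
from h import *
s=robot.observe();print(s['tcp_pos'],s['contact_force'],s['width'],s['orientation'].round(4))
for c in('wrist','scene','top'): snap(c,c[0]+'5')
for n,b in(('w5',(150,190,380,330)),('s5',(170,150,320,300)),('t5',(215,130,315,230))):
    t=cv2.imread('pics/%s.png'%n)[b[1]:b[3],b[0]:b[2]]; cv2.imwrite('pics/%sc.png'%n,cv2.resize(t,None,fx=min(780/t.shape[1],590/t.shape[0]),fy=min(780/t.shape[1],590/t.shape[0]),interpolation=cv2.INTER_CUBIC))
E
python3 bot.py w5 s5
```

```text
[0.52870626 0.03956398 0.1543969 ] [-0.89919518  0.43864126  0.1892107 ] 0.015177111667987237 [[-0.0056  0.3777  0.9259]
 [ 0.      0.9259 -0.3777]
 [-1.     -0.0021 -0.0052]]
w5 1324 [-0.0014 -0.0123 -0.0041 -0.2004] rms 0.0013 tilt deg [ -0.71 -11.48] xrange [0.0202 0.0239 0.1093] 0.0579879975211193
s5 437 [-0.0027  0.0287 -0.0043 -0.1125] rms 0.0016 tilt deg [ 1.65 -6.44] xrange [0.0202 0.0259 0.0571] 0.057921465508099526
```

View pics/w5c.png

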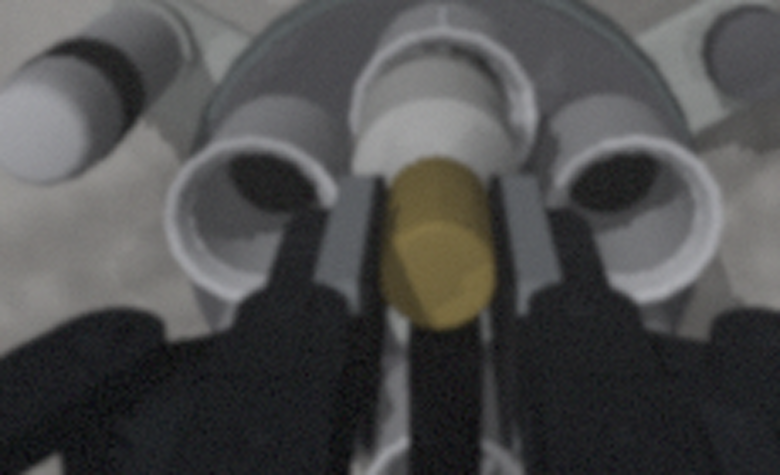

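View pics/s5c.png

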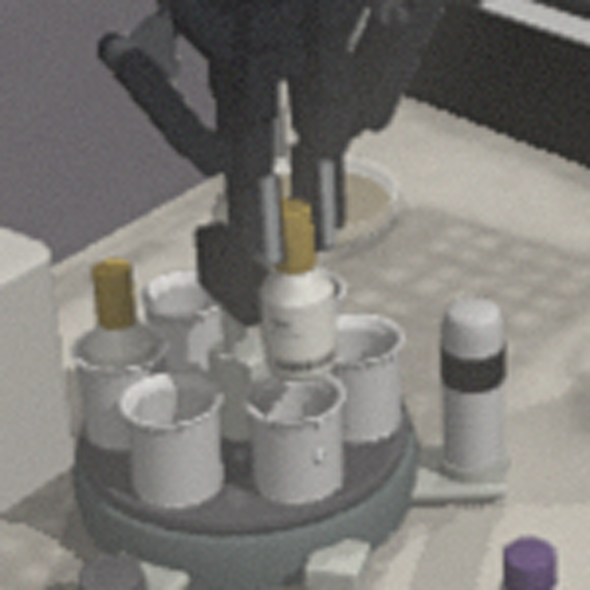

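Request:
{"api": "servo_tool", "payload": {
  "commands": [
    [0.1,[0,0,0],0],
    [0.1,[0,0,0],0],
    [0.1,[0,0,0],0],
    [0.1,[0,0,0],0],
    [0.1,[0,0,0],0]
  ]
}}

```text
time: 5.63
tcp_pos: [0.5313, 0.0398, 0.1565]
orientation: [[0.0, 0.377, 0.926], [0.0, 0.926, -0.377], [-1.0, 0.0, 0.0]]
contact_force: [0.7, 0.1, 0.1]
width: 0.0153
```

```bash
cat > al.py <<'E'
from h import *
from scipy.optimize import least_squares
import sys
tag=sys.argv[1]
s=robot.observe();R=s['orientation'];tcp=s['tcp_pos'];print(tcp,s['contact_force'],s['width'],R.round(4))
cams=sys.argv[2:] or ['wrist','scene','top']
for c in cams:
    n=c[0]+tag; snap(c,n)
    P=V(n).cloud().reshape(-1,3);P=P[~np.isnan(P[:,0])]
    L=(P-tcp)@R
    rr=np.hypot(L[:,1],L[:,2])
    for nm,lo,hi,rad in(('cap',.008,.0165,.0083),('body',.032,.056,.014)):
        B=L[(rr<rad+.006)&(L[:,0]>lo)&(L[:,0]<hi)&(P[:,2]>.083)&((nm=='body')|(rr<.0125))]
        if len(B)<15: continue
        q=least_squares(lambda q:np.hypot(B[:,1]-q[0],B[:,2]-q[1])-rad,[0,0],loss='soft_l1',f_scale=.001)
        print(c,nm,len(B),'tool yz',q.x.round(4),'rms',np.sqrt(np.mean(q.fun**2)).round(4))
    # six sleeve fit in world, excluding gripper/bottle: rim level points
    Q=P[(abs(P[:,2]-.0755)<.003)&(np.hypot(P[:,0]-.575,P[:,1]-.021)<.08)][:,:2]
    def f(q):
        a=q[2]+np.arange(6)*np.pi/3
        C=q[:2]-0.048*np.c_[np.cos(a),np.sin(a)]
        return np.clip(np.linalg.norm(Q[:,None]-C[None],axis=2).min(1)-0.0187,-.005,.005)
    b=least_squares(f,[.575,.0212,np.radians(-22)],loss='soft_l1',f_scale=.001).x
    lp=b[:2]-.048*np.array([np.cos(b[2]),np.sin(b[2])])
    print(c,'axis',b[:2].round(4),'ang',np.degrees(b[2]).round(2),'load',lp.round(4),'in tool',(R.T@(np.r_[lp,.076]-tcp)).round(4), len(Q))
E
python3 al.py 6
```

```text
[0.53129412 0.03979422 0.15654344] [0.68499689 0.08560152 0.06749735] 0.015294411662761815 [[ 4.000e-04  3.774e-01  9.261e-01]
 [ 1.000e-04  9.261e-01 -3.774e-01]
 [-1.000e+00  2.000e-04  4.000e-04]]
wrist cap 193 tool yz [-0.0003 -0.0019] rms 0.0004
wrist body 479 tool yz [-0.0007 -0.0027] rms 0.0002
wrist axis [0.5762 0.0214] ang -21.96 load [0.5316 0.0394] in tool [ 0.0805 -0.0003  0.0004] 2089
scene cap 46 tool yz [-0.0016 -0.0029] rms 0.0014
scene body 260 tool yz [-0.0021 -0.0037] rms 0.001
scene axis [0.5739 0.0213] ang -22.33 load [0.5295 0.0395] in tool [ 0.0805 -0.0009 -0.0016] 714
top axis [0.5753 0.0228] ang -21.76 load [0.5307 0.0406] in tool [ 0.0805  0.0005 -0.0009] 194
```

Request:
{"api": "servo_tool", "payload": {
  "commands": [
    [0.1,[0,0.0005,0.0012],0],
    [0.1,[0,0.0005,0.0013],0],
    [0.1,[0.003,0,0],0],
    [0.1,[0.003,0,0],0],
    [0.1,[0.003,0,0],0],
    [0.1,[0.002,0,0],0],
    [0.1,[0,0,0],0],
    [0.1,[0,0,0],0]
  ],
  "squeeze": 45
}}

```text
time: 6.45
tcp_pos: [0.5336, 0.0399, 0.145]
orientation: [[-0.001, 0.377, 0.926], [0.0, 0.926, -0.377], [-1.0, -0.0, -0.001]]
contact_force: [-0.6, -0.8, -0.7]
width: 0.0148
```

```bash
python3 al.py 7 wrist scene; python3 - <<'E'
import cv2
for n,b in(('w7',(190,150,350,290)),('s7',(170,150,320,300))):
    t=cv2.imread('pics/%s.png'%n)[b[1]:b[3],b[0]:b[2]]; f=min(780/t.shape[1],590/t.shape[0]);cv2.imwrite('pics/%sc.png'%n,cv2.resize(t,None,fx=f,fy=f,interpolation=cv2.INTER_CUBIC))
E
```

```text
[0.5336199  0.039861   0.14501222] [-0.60300844 -0.75143712 -0.66040651] 0.014833956140494268 [[-6.000e-04  3.773e-01  9.261e-01]
 [ 1.000e-04  9.261e-01 -3.773e-01]
 [-1.000e+00 -1.000e-04 -6.000e-04]]
wrist cap 199 tool yz [-0.0002 -0.002 ] rms 0.0004
wrist body 480 tool yz [-0.0007 -0.0027] rms 0.0002
wrist axis [0.5761 0.0215] ang -22.03 load [0.5316 0.0395] in tool [ 0.069  -0.0011 -0.0017] 2208
scene cap 43 tool yz [-0.0014 -0.0031] rms 0.0014
scene body 250 tool yz [-0.0019 -0.0034] rms 0.001
scene axis [0.574  0.0211] ang -22.1 load [0.5296 0.0392] in tool [ 0.069  -0.0022 -0.0034] 692
```

View pics/w7c.png

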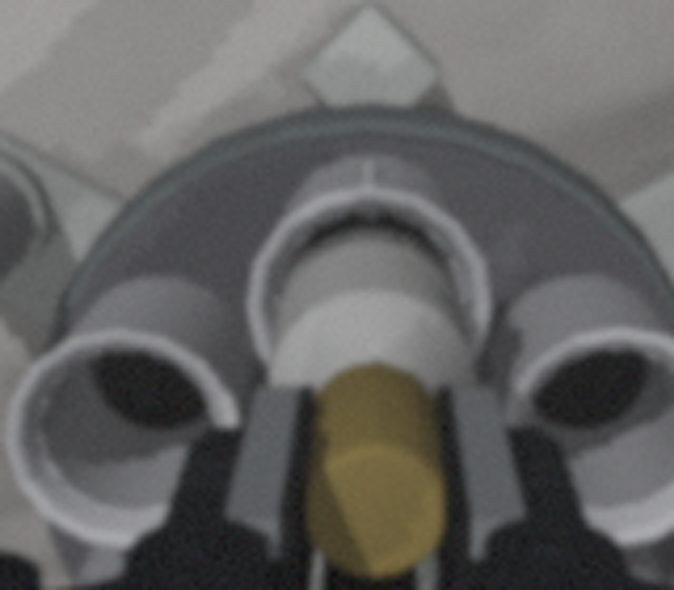

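View pics/s7c.png

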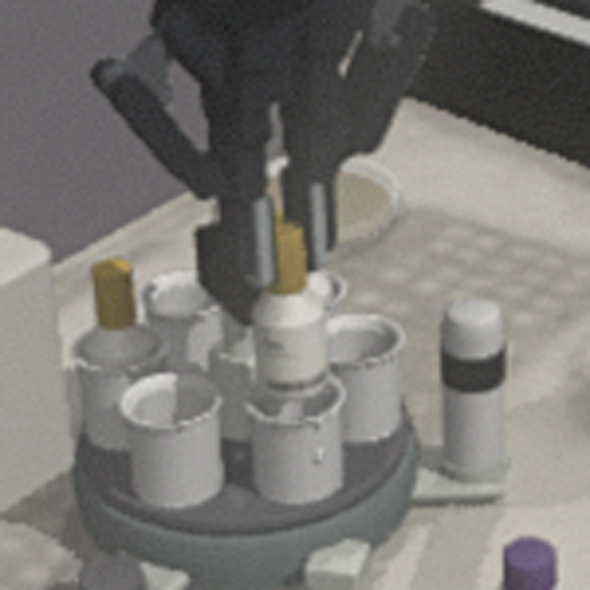

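Request:
{"api": "servo_tool", "payload": {
  "commands": [
    [0.1,[0.002,-0.0003,0.0006],0],
    [0.1,[0.002,0,0],0],
    [0.1,[0.002,0,0],0],
    [0.1,[0.002,0,0],0],
    [0.1,[0,0,0],0],
    [0.1,[0,0,0],0]
  ]
}}

```text
time: 7.05
tcp_pos: [0.5341, 0.0393, 0.1371]
orientation: [[-0.0, 0.377, 0.926], [0.0, 0.926, -0.377], [-1.0, -0.0, -0.0]]
contact_force: [-0.2, 0.4, -0.2]
width: 0.0147
```

```bash
python3 - <<'E'
from h import *
s=robot.observe();print(s['tcp_pos'],s['contact_force'],s['ft_torque'])
E
```

```text
[0.53413878 0.03934602 0.13705993] [-0.23554265  0.37195575 -0.22096075] [ 0.06489952 -0.01743583 -0.02857121]
```

Request:
{"api": "servo_tool", "payload": {
  "commands": [
    [0.1,[0.0015,0,0],0],
    [0.1,[0.0015,0,0],0],
    [0.1,[0.0015,0,0],0],
    [0.1,[0,0,0],0]
  ]
}}

```text
time: 7.38
tcp_pos: [0.5341, 0.0394, 0.1324]
orientation: [[-0.001, 0.377, 0.926], [0.0, 0.926, -0.377], [-1.0, -0.0, -0.001]]
contact_force: [-0.8, 0.1, -0.4]
width: 0.0144
```

Request:
{"api": "servo_tool", "payload": {
  "commands": [
    [0.1,[0.0015,0,0],0],
    [0.1,[0.0015,0,0],0],
    [0.1,[0,0,0],0]
  ]
}}

```text
time: 7.63
tcp_pos: [0.5343, 0.0393, 0.1295]
orientation: [[-0.0, 0.377, 0.926], [0.0, 0.926, -0.377], [-1.0, -0.0, -0.0]]
contact_force: [0.7, -0.2, 0.1]
width: 0.0147
```

Request:
{"api": "servo_tool", "payload": {
  "commands": [
    [0.1,[0.0015,0,0],0],
    [0.1,[0.0015,0,0],0],
    [0.1,[0,0,0],0]
  ]
}}

```text
time: 7.88
tcp_pos: [0.5349, 0.0392, 0.1268]
orientation: [[0.001, 0.377, 0.926], [-0.0, 0.926, -0.377], [-1.0, 0.0, 0.001]]
contact_force: [1.0, -0.3, 0.2]
width: 0.0144
```

Request:
{"api": "servo_tool", "payload": {
  "commands": [
    [0.1,[0.001,0,0],0],
    [0.1,[0.001,0,0],0],
    [0.1,[0,0,0],0]
  ]
}}

```text
time: 8.13
tcp_pos: [0.5347, 0.0392, 0.1248]
orientation: [[0.001, 0.377, 0.926], [-0.0, 0.926, -0.377], [-1.0, 0.0, 0.001]]
contact_force: [2.1, -0.4, -0.9]
width: 0.0146
```

Request:
{"api": "servo_tool", "payload": {
  "commands": [
    [0.1,[0.001,0,0],0],
    [0.1,[0.001,0,0],0],
    [0.1,[0,0,0],0]
  ]
}}

```text
time: 8.38
tcp_pos: [0.5345, 0.0393, 0.1226]
orientation: [[0.0, 0.377, 0.926], [-0.0, 0.926, -0.377], [-1.0, 0.0, 0.0]]
contact_force: [2.6, -0.8, -0.1]
width: 0.0145
```

Request:
{"api": "servo_tool", "payload": {
  "commands": [
    [0.1,[0.001,0,0],0],
    [0.1,[0.001,0,0],0],
    [0.1,[0,0,0],0]
  ]
}}

```text
time: 8.63
tcp_pos: [0.5345, 0.0393, 0.1207]
orientation: [[0.0, 0.377, 0.926], [0.0, 0.926, -0.377], [-1.0, 0.0, 0.0]]
contact_force: [2.2, -0.9, -0.3]
width: 0.0148
```

Request:
{"api": "servo_tool", "payload": {
  "commands": [
    [0.1,[0.001,0,0],0],
    [0.1,[0.001,0,0],0],
    [0.1,[0,0,0],0]
  ]
}}

```text
time: 8.88
tcp_pos: [0.5343, 0.0393, 0.1186]
orientation: [[-0.0, 0.377, 0.926], [0.0, 0.926, -0.377], [-1.0, -0.0, -0.0]]
contact_force: [3.0, -1.5, 0.3]
width: 0.0145
```

Request:
{"api": "servo_tool", "payload": {
  "commands": [
    [0.1,[0.001,0,0],0],
    [0.1,[0.001,0,0],0],
    [0.1,[0,0,0],0]
  ]
}}

```text
time: 9.13
tcp_pos: [0.5343, 0.0393, 0.1166]
orientation: [[-0.0, 0.377, 0.926], [0.0, 0.926, -0.377], [-1.0, 0.0, -0.0]]
contact_force: [2.2, -0.1, -0.6]
width: 0.0149
```

```bash
python3 al.py 8 wrist scene; python3 - <<'E'
import cv2
for n,b in(('w8',(190,150,350,290)),('s8',(170,150,320,300))):
    t=cv2.imread('pics/%s.png'%n)[b[1]:b[3],b[0]:b[2]]; f=min(780/t.shape[1],590/t.shape[0]);cv2.imwrite('pics/%sc.png'%n,cv2.resize(t,None,fx=f,fy=f,interpolation=cv2.INTER_CUBIC))
E
```

```text
[0.53427189 0.03932923 0.11658713] [ 2.15956673 -0.12496888 -0.55978521] 0.014852370460914558 [[-1.000e-04  3.773e-01  9.261e-01]
 [ 1.000e-04  9.261e-01 -3.773e-01]
 [-1.000e+00  0.000e+00 -2.000e-04]]
wrist cap 190 tool yz [-0.0002 -0.0018] rms 0.0004
wrist body 39 tool yz [-0.0005 -0.0017] rms 0.0002
wrist axis [0.577  0.0211] ang -21.89 load [0.5325 0.039 ] in tool [ 0.0406 -0.0009 -0.0015] 2078
scene cap 36 tool yz [-0.0012 -0.0024] rms 0.0013
scene axis [0.5738 0.0209] ang -22.24 load [0.5293 0.039 ] in tool [ 0.0406 -0.0022 -0.0044] 728
```

View pics/w8c.png

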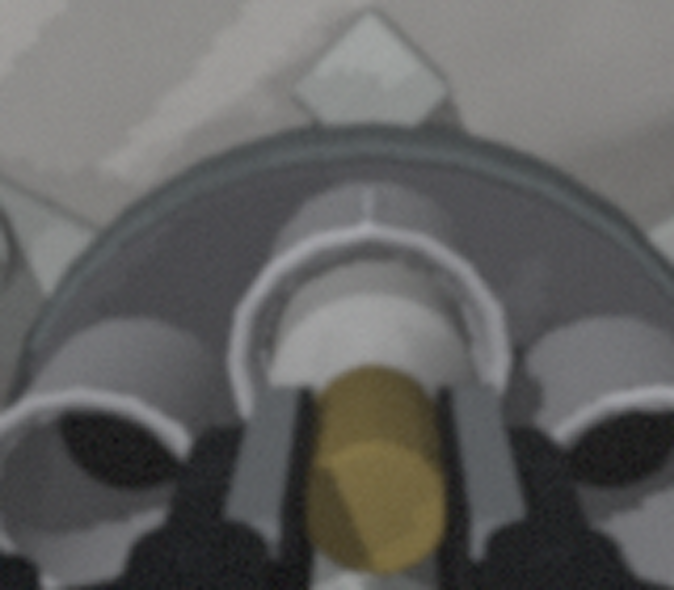

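View pics/s8c.png

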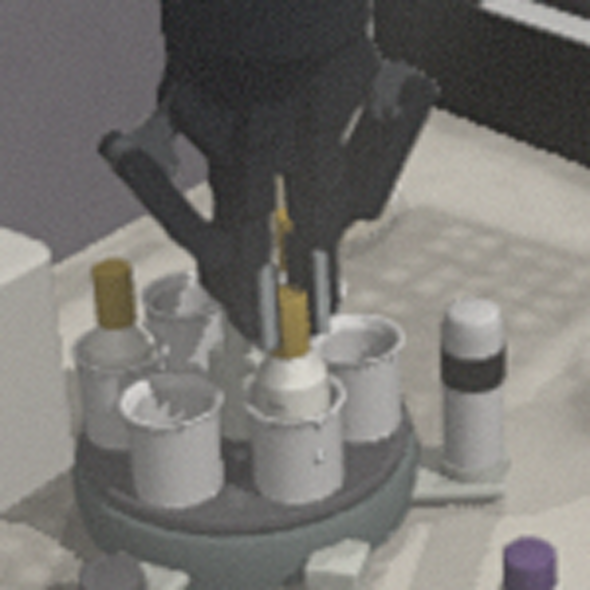

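Request:
{"api": "servo_tool", "payload": {
  "commands": [
    [0.1,[0.001,0,0],0],
    [0.1,[0.001,0,0],0],
    [0.1,[0,0,0],0]
  ]
}}

```text
time: 9.48
tcp_pos: [0.5341, 0.0394, 0.1145]
orientation: [[-0.0, 0.377, 0.926], [0.0, 0.926, -0.377], [-1.0, -0.0, -0.0]]
contact_force: [2.0, -1.2, -0.3]
width: 0.0148
```

Request:
{"api": "servo_tool", "payload": {
  "commands": [
    [0.1,[0.001,0,0],0],
    [0.1,[0,0,0],0],
    [0.1,[0,0,0],0]
  ]
}}

```text
time: 9.73
tcp_pos: [0.5344, 0.0393, 0.1137]
orientation: [[0.0, 0.377, 0.926], [-0.0, 0.926, -0.377], [-1.0, -0.0, 0.0]]
contact_force: [3.5, -0.9, -0.2]
width: 0.0147
```

Request:
{"api": "servo_tool", "payload": {
  "commands": [
    [0.1,[0.001,0,0],0],
    [0.1,[0,0,0],0],
    [0.1,[0,0,0],0]
  ]
}}

```text
time: 9.98
tcp_pos: [0.5344, 0.0393, 0.1128]
orientation: [[0.0, 0.377, 0.926], [0.0, 0.926, -0.377], [-1.0, 0.0, 0.0]]
contact_force: [2.4, -1.4, 0.3]
width: 0.0148
```

Request:
{"api": "servo_tool", "payload": {
  "commands": [
    [0.1,[0.001,0,0],0],
    [0.1,[0,0,0],0],
    [0.1,[0,0,0],0]
  ]
}}

```text
time: 10.23
tcp_pos: [0.5347, 0.0393, 0.1123]
orientation: [[0.001, 0.377, 0.926], [0.0, 0.926, -0.377], [-1.0, 0.0, 0.001]]
contact_force: [2.7, -1.1, 4.5]
width: 0.0146
```

Request:
{"api": "servo_tool", "payload": {
  "commands": [
    [0.1,[0.0004,0,0],0],
    [0.1,[0,0,0],0],
    [0.1,[0,0,0],0]
  ]
}}

```text
time: 10.48
tcp_pos: [0.5348, 0.0393, 0.112]
orientation: [[0.001, 0.377, 0.926], [0.0, 0.926, -0.377], [-1.0, 0.001, 0.001]]
contact_force: [1.7, -0.8, 6.3]
width: 0.0147
```

Request:
{"api": "servo_tool", "payload": {
  "commands": [
    [0.1,[0.0004,0,0],0],
    [0.1,[0,0,0],0],
    [0.1,[0,0,0],0]
  ]
}}

```text
time: 10.73
tcp_pos: [0.535, 0.0394, 0.1119]
orientation: [[0.002, 0.377, 0.926], [0.0, 0.926, -0.377], [-1.0, 0.001, 0.001]]
contact_force: [1.9, 0.4, 6.9]
width: 0.0148
```

Request:
{"api": "servo_tool", "payload": {
  "commands": [
    [0.1,[0.0005,0,0],0],
    [0.1,[0,0,0],0],
    [0.1,[0,0,0],0]
  ]
}}

```text
time: 10.98
tcp_pos: [0.5351, 0.0393, 0.1116]
orientation: [[0.002, 0.377, 0.926], [-0.0, 0.926, -0.377], [-1.0, 0.001, 0.002]]
contact_force: [1.3, -1.7, 7.7]
width: 0.0143
```

Request:
{"api": "servo_tool", "payload": {
  "commands": [
    [0.1,[0.0004,0,0],0],
    [0.1,[0,0,0],0],
    [0.1,[0,0,0],0]
  ]
}}

```text
time: 11.23
tcp_pos: [0.5353, 0.0393, 0.1114]
orientation: [[0.002, 0.377, 0.926], [-0.0, 0.926, -0.377], [-1.0, 0.001, 0.002]]
contact_force: [0.9, -1.7, 10.0]
width: 0.0145
```

Request:
{"api": "servo_tool", "payload": {
  "commands": [
    [0.1,[0.0004,0,0],0],
    [0.1,[0,0,0],0],
    [0.1,[0,0,0],0]
  ]
}}

```text
time: 11.48
tcp_pos: [0.5353, 0.0393, 0.1113]
orientation: [[0.003, 0.377, 0.926], [-0.0, 0.926, -0.377], [-1.0, 0.001, 0.003]]
contact_force: [2.0, -0.4, 10.8]
width: 0.0146
```

```bash
python3 - <<'E'
from h import *
s=robot.observe();print(s['tcp_pos'],s['contact_force'],s['width'])
E
python3 al.py 9 wrist
```

```text
[0.5353484  0.0392637  0.11125368] [ 1.96240113 -0.37012261 10.79790297] 0.014577250605095122
[0.5353484  0.0392637  0.11125368] [ 1.96240113 -0.37012261 10.79790297] 0.014577250605095122 [[ 2.600e-03  3.774e-01  9.261e-01]
 [-1.000e-04  9.261e-01 -3.774e-01]
 [-1.000e+00  9.000e-04  2.500e-03]]
wrist cap 195 tool yz [-0.0002 -0.0019] rms 0.0004
wrist axis [0.5771 0.0211] ang -21.95 load [0.5326 0.0391] in tool [ 0.0352 -0.0012 -0.0026] 2156
```

One more small step to be sure, then release.

Request:
{"api": "servo_tool", "payload": {
  "commands": [
    [0.1,[0.0004,0,0],0],
    [0.1,[0,0,0],0],
    [0.1,[0,0,0],0],
    [0.1,[0,0,0],0]
  ]
}}

```text
time: 11.87
tcp_pos: [0.5355, 0.0393, 0.1112]
orientation: [[0.003, 0.377, 0.926], [-0.0, 0.926, -0.377], [-1.0, 0.001, 0.003]]
contact_force: [0.8, -0.6, 12.0]
width: 0.0149
```

Request:
{"api": "servo_tool", "payload": {
  "commands": [
    [0.35,[0,0,0],0],
    [0.35,[-0.001,0,0],0],
    [0.35,[-0.001,0,0],0],
    [0.35,[0,0,0],0],
    [0.35,[0,0,0],0],
    [0.35,[0,0,0],0]
  ]
}}

```text
time: 12.37
tcp_pos: [0.5338, 0.0394, 0.1108]
orientation: [[-0.001, 0.377, 0.926], [0.0, 0.926, -0.377], [-1.0, -0.0, -0.001]]
contact_force: [-1.2, 0.1, -1.0]
width: 0.0299
```

```bash
python3 - <<'E'
from h import *
s=robot.observe();print(s['tcp_pos'],s['contact_force'],s['width'])
snap('wrist','w10')
E
```

```text
[0.53376458 0.03942675 0.1107994 ] [-1.15370438  0.14683015 -0.95691608] 0.029942827203414714
```

View pics/w10.png

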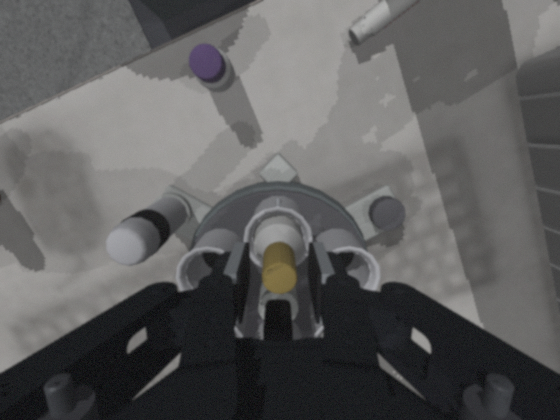

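Request:
{"api": "servo_tool", "payload": {
  "commands": [
    [0.35,[-0.006,0,0],0],
    [0.35,[-0.012,0,0],0],
    [0.35,[-0.015,0,0],0],
    [0.35,[-0.015,0,0],0],
    [0.35,[-0.01,0,0],0],
    [0.35,[-0.004,0,0],0],
    [0.35,[0,0,0],0],
    [0.35,[0,0,0],0]
  ]
}}

```text
time: 13.08
tcp_pos: [0.5343, 0.0393, 0.1731]
orientation: [[-0.0, 0.377, 0.926], [0.0, 0.926, -0.377], [-1.0, 0.0, -0.0]]
contact_force: [-0.2, -0.6, -0.5]
width: 0.0303
```

```bash
python3 - <<'E'
from h import *
from scipy.optimize import least_squares
s=robot.observe();print(s['tcp_pos'],s['contact_force'],s['width'])
for c in('wrist','scene','top'):
    n=c[0]+'11';snap(c,n)
    P=V(n).cloud().reshape(-1,3);P=P[~np.isnan(P[:,0])]
    m=(np.hypot(P[:,0]-.532,P[:,1]-.039)<.012)&(P[:,2]<.14)
    z=P[m][:,2]; print(c,m.sum(),'cap top',np.percentile(z,[50,90,95,99]).round(4) if m.sum() else 0)
    K=P[(np.hypot(P[:,0]-.5755,P[:,1]-.0215)<.026)&(P[:,2]>.119)&(P[:,2]<.13)]
    if len(K)>20:
        r=cv2.minAreaRect((K[:,:2]*1000).astype(np.float32)); print('knob top',len(K),K.mean(0).round(4),r)
E
python3 - <<'E'
import cv2
for n,b in(('w11',(170,140,390,310)),('s11',(170,150,320,300))):
    t=cv2.imread('pics/%s.png'%n)[b[1]:b[3],b[0]:b[2]]; f=min(780/t.shape[1],590/t.shape[0]);cv2.imwrite('pics/%sc.png'%n,cv2.resize(t,None,fx=f,fy=f,interpolation=cv2.INTER_CUBIC))
E
```

```text
[0.53428559 0.03934656 0.1730893 ] [-0.22288137 -0.58656177 -0.4751737 ] 0.030262773015229713
wrist 1067 cap top [0.1089 0.1194 0.1198 0.1203]
knob top 1147 [0.5746 0.022  0.1221] ((575.9223022460938, 21.67487335205078), (13.382568359375, 44.40633773803711), 67.27413177490234)
scene 301 cap top [0.1008 0.1185 0.1193 0.1201]
knob top 132 [0.572  0.0231 0.1219] ((573.839599609375, 21.397964477539062), (14.038043022155762, 44.16325759887695), 67.26533508300781)
top 0 cap top 0
```

View pics/w11c.png

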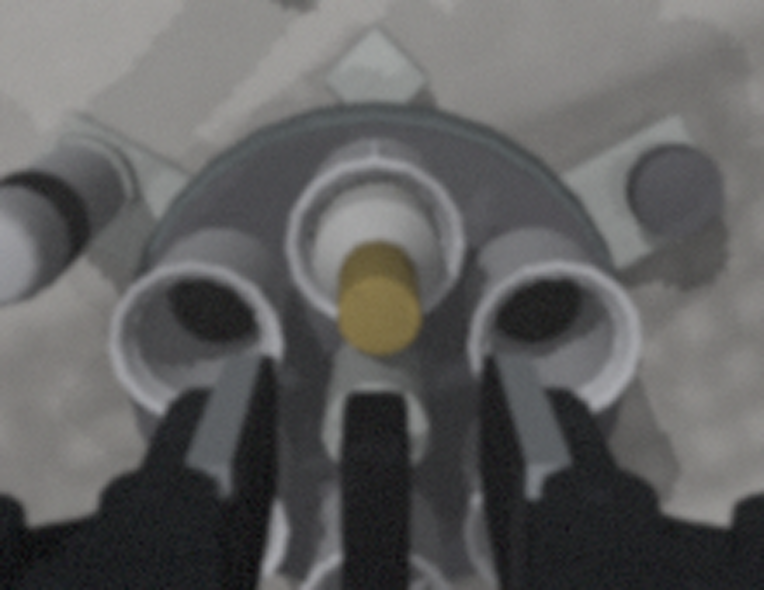

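View pics/s11c.png

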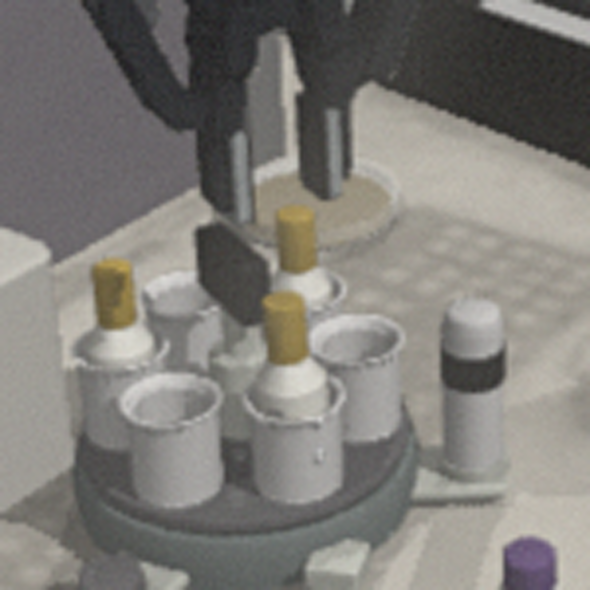

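Request:
{"api": "servo_tool", "payload": {
  "commands": [
    [0.3,[0,0,0.006],0],
    [0.3,[0,-0.0004,0.012],0],
    [0.3,[0,-0.0004,0.014],0],
    [0.3,[0,0,0.009],0],
    [0.3,[0,0,0.0043],0],
    [0.3,[0,0,0],0],
    [0.3,[0,0,0],0],
    [0.3,[0,0,0],0]
  ]
}}

```text
time: 13.9
tcp_pos: [0.5754, 0.0217, 0.1731]
orientation: [[-0.001, 0.377, 0.926], [0.0, 0.926, -0.377], [-1.0, -0.0, -0.001]]
contact_force: [-0.2, -0.6, -0.0]
width: 0.0254
```

```bash
python3 - <<'E'
from h import *
s=robot.observe();tcp=s['tcp_pos'];R=s['orientation'];print(tcp,s['contact_force'],s['width'],R.round(4))
for c in('wrist','scene'):
    n=c[0]+'12';snap(c,n)
    P=V(n).cloud().reshape(-1,3);P=P[~np.isnan(P[:,0])]
    K=P[(np.hypot(P[:,0]-.5755,P[:,1]-.0215)<.026)&(P[:,2]>.119)&(P[:,2]<.128)]
    if len(K)>20:
        r=cv2.minAreaRect((K[:,:2]*1000).astype(np.float32)); print('knob top',len(K),r,R.T@(np.r_[np.array(r[0])/1000,.122]-tcp))
E
```

```text
[0.5754001  0.02170951 0.17310328] [-0.23613679 -0.61147093 -0.03480236] 0.025425567311569364 [[-9.000e-04  3.771e-01  9.262e-01]
 [ 3.000e-04  9.262e-01 -3.771e-01]
 [-1.000e+00 -0.000e+00 -9.000e-04]]
knob top 1363 ((575.958251953125, 21.335071563720703), (13.554229736328125, 43.87816619873047), 68.35147857666016) [ 0.05110266 -0.00013436  0.00070503]
knob top 136 ((573.5534057617188, 21.515605926513672), (14.373824119567871, 43.62726974487305), 68.04579162597656) [ 0.05110479 -0.0008741  -0.00159033]
```

View pics/w12.png

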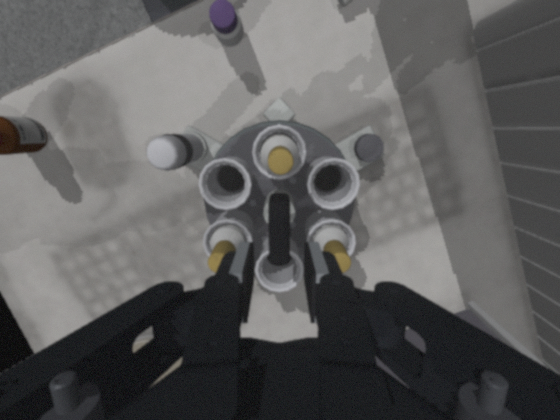

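Request:
{"api": "servo_tool", "payload": {
  "commands": [
    [0.3,[0.006,0,0.0005],0],
    [0.3,[0.012,0,0],0],
    [0.3,[0.012,0,0],0],
    [0.3,[0.012,0,0],0],
    [0.3,[0.01,0,0],0],
    [0.3,[0.006,0,0],0],
    [0.3,[0.003,0,0],0],
    [0.3,[0,0,0],0]
  ]
}}

```text
time: 14.67
tcp_pos: [0.5759, 0.0214, 0.1116]
orientation: [[-0.001, 0.377, 0.926], [0.0, 0.926, -0.377], [-1.0, -0.0, -0.001]]
contact_force: [-0.6, 0.7, 0.1]
width: 0.0256
```

Request:
{"api": "servo_tool", "payload": {
  "commands": [
    [0.3,[0,0,0],0],
    [0.3,[0,0,0],0],
    [0.3,[0,0,0],0]
  ]
}}

```text
time: 14.92
tcp_pos: [0.5771, 0.0213, 0.113]
orientation: [[0.001, 0.377, 0.926], [-0.0, 0.926, -0.377], [-1.0, 0.001, 0.001]]
contact_force: [-0.3, -0.2, -0.4]
width: 0.0254
```

```bash
python3 - <<'E'
from h import *
s=robot.observe();print(s['tcp_pos'],s['contact_force'],s['width'])
for c in('wrist','scene'): snap(c,c[0]+'13')
t=cv2.imread('pics/s13.png')[130:300,160:330];cv2.imwrite('pics/s13c.png',cv2.resize(t,None,fx=3.5,fy=3.5,interpolation=cv2.INTER_CUBIC))
E
```

```text
[0.57705436 0.02127404 0.11302694] [-0.29985756 -0.16520864 -0.35746365] 0.025389089846541504
```

View pics/w13.png

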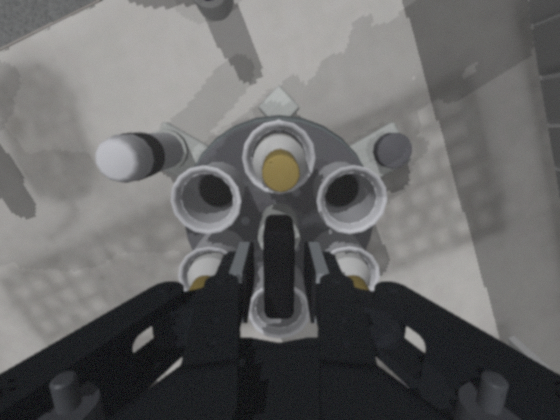

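View pics/s13c.png

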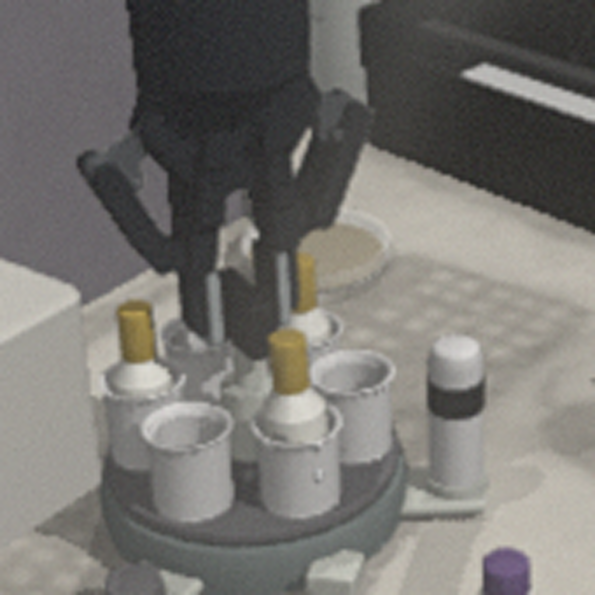

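Request:
{"api": "servo_tool", "payload": {
  "commands": [
    [0.15,[0,0,0],0],
    [0.1,[0,0,0],0],
    [0.1,[0,0,0],0],
    [0.1,[0,0,0],0],
    [0.1,[0,0,0],0],
    [0.1,[0,0,0],0]
  ],
  "squeeze": 70
}}

```text
time: 15.52
tcp_pos: [0.5768, 0.0214, 0.1129]
orientation: [[0.001, 0.377, 0.926], [0.0, 0.926, -0.377], [-1.0, 0.001, 0.001]]
contact_force: [-0.8, 0.8, 4.7]
width: 0.0125
```

```bash
python3 - <<'E'
from h import *
s=robot.observe();print(s['tcp_pos'],s['contact_force'],s['ft_torque'],s['width'],s['orientation'].round(3))
E
```

```text
[0.57677832 0.02135416 0.11288694] [-0.77642923  0.79634044  4.74919018] [ 0.0774718   0.22273278 -0.03627676] 0.012491213705733977 [[ 0.001  0.377  0.926]
 [ 0.     0.926 -0.377]
 [-1.     0.001  0.001]]
```

Request:
{"api": "servo_tool", "payload": {
  "commands": [
    [0.1,[0,0,0],-1.5],
    [0.1,[0,0,0],-2.5],
    [0.1,[0,0,0],-3],
    [0.1,[0,0,0],-3],
    [0.1,[0,0,0],0]
  ]
}}

```text
time: 15.93
tcp_pos: [0.5768, 0.0215, 0.1129]
orientation: [[0.001, 0.209, 0.978], [0.001, 0.978, -0.209], [-1.0, 0.001, 0.001]]
contact_force: [-1.5, 1.2, 5.0]
width: 0.0124
```

```bash
python3 - <<'E'
from h import *
s=robot.observe();R=s['orientation'];print(s['tcp_pos'],s['contact_force'],s['ft_torque'],s['width'],np.degrees(np.arctan2(R[1,1],R[0,1])))
snap('wrist','w14')
E
```

```text
[0.57684131 0.02151541 0.11290049] [-1.50813962  1.2011012   4.99771772] [ 0.13098833  0.22984962 -0.20036502] 0.012385589728931874 77.91359408346358
```

View pics/w14.png

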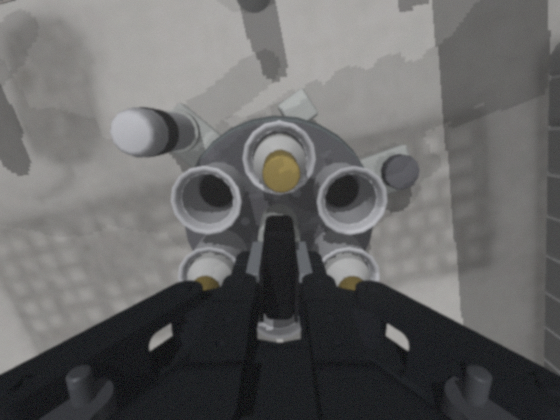

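Request:
{"api": "servo_tool", "payload": {
  "commands": [
    [0.1,[0,0,0],-3],
    [0.1,[0,0,0],-3],
    [0.1,[0,0,0],-3],
    [0.1,[0,0,0],-3],
    [0.1,[0,0,0],-3],
    [0.1,[0,0,0],-3],
    [0.1,[0,0,0],-3],
    [0.1,[0,0,0],-3]
  ]
}}

```text
time: 16.65
tcp_pos: [0.5768, 0.0218, 0.1129]
orientation: [[0.001, -0.208, 0.978], [0.001, 0.978, 0.208], [-1.0, 0.001, 0.001]]
contact_force: [-1.6, 1.9, 5.3]
width: 0.0123
```

Request:
{"api": "servo_tool", "payload": {
  "commands": [
    [0.1,[0,0,0],-3],
    [0.1,[0,0,0],-3],
    [0.1,[0,0,0],-3],
    [0.1,[0,0,0],-3],
    [0.1,[0,0,0],-3],
    [0.1,[0,0,0],-3],
    [0.1,[0,0,0],-2],
    [0.1,[0,0,0],-2]
  ]
}}

```text
time: 17.32
tcp_pos: [0.5767, 0.0221, 0.1129]
orientation: [[0.001, -0.559, 0.829], [0.002, 0.829, 0.559], [-1.0, 0.001, 0.002]]
contact_force: [-0.9, 2.5, 6.2]
width: 0.013
```

Request:
{"api": "servo_tool", "payload": {
  "commands": [
    [0.1,[0,0,0],-2],
    [0.1,[0,0,0],-2],
    [0.1,[0,0,0],0],
    [0.1,[0,0,0],0],
    [0.1,[0,0,0],0]
  ]
}}

```text
time: 17.73
tcp_pos: [0.5767, 0.0222, 0.1129]
orientation: [[0.001, -0.614, 0.789], [0.002, 0.789, 0.614], [-1.0, 0.001, 0.002]]
contact_force: [-1.8, 2.7, 5.3]
width: 0.0127
```

```bash
python3 - <<'E'
from h import *
s=robot.observe();R=s['orientation'];print(s['tcp_pos'],s['contact_force'],s['ft_torque'],s['width'],np.degrees(np.arctan2(R[1,1],R[0,1])))
snap('wrist','w15')
E
```

```text
[0.57665284 0.02218462 0.11286893] [-1.82943353  2.72357561  5.32633862] [0.44357895 0.31754825 0.03636562] 0.012664375575747278 127.87162265155936
```

View pics/w15.png

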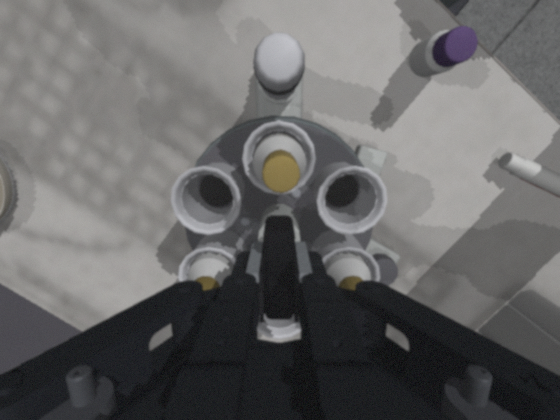

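Request:
{"api": "servo_tool", "payload": {
  "commands": [
    [0.3,[0,0,0],0],
    [0.3,[0,0,0],0],
    [0.3,[0,0,0],0],
    [0.3,[0,0,0],0],
    [0.3,[-0.003,0,0],0],
    [0.3,[-0.008,0,0],0],
    [0.3,[-0.012,0,0],0],
    [0.3,[-0.015,0,0],0]
  ]
}}

```text
time: 18.45
tcp_pos: [0.5758, 0.0213, 0.1505]
orientation: [[-0.002, -0.613, 0.79], [0.0, 0.79, 0.613], [-1.0, 0.001, -0.001]]
contact_force: [0.3, 0.0, 0.7]
width: 0.0254
```

Request:
{"api": "servo_tool", "payload": {
  "commands": [
    [0.3,[-0.018,0,0],0],
    [0.3,[-0.018,0,0],0],
    [0.3,[-0.018,0,0],0],
    [0.3,[-0.012,0,0],0],
    [0.3,[-0.005,0,0],0],
    [0.3,[0,0,0],0],
    [0.3,[0,0,0],0],
    [0.3,[0,0,0],0]
  ]
}}

```text
time: 19.12
tcp_pos: [0.5758, 0.0213, 0.2203]
orientation: [[-0.002, -0.613, 0.79], [0.0, 0.79, 0.613], [-1.0, 0.001, -0.001]]
contact_force: [-0.5, -0.2, 0.4]
width: 0.0256
```

```bash
python3 - <<'E'
from h import *
from scipy.optimize import least_squares
s=robot.observe();R=s['orientation'];print(s['time'],s['tcp_pos'],s['contact_force'],s['width'])
for c in('wrist','scene','top'):
    n=c[0]+'16';snap(c,n)
    P=V(n).cloud().reshape(-1,3);P=P[~np.isnan(P[:,0])]
    K=P[(np.hypot(P[:,0]-.5755,P[:,1]-.0215)<.028)&(P[:,2]>.119)&(P[:,2]<.128)]
    if len(K)>20: print(c,'knob',cv2.minAreaRect((K[:,:2]*1000).astype(np.float32)))
    C=P[(np.hypot(P[:,0]-.538,P[:,1]+.0085)<.018)&(P[:,2]>.100)&(P[:,2]<.13)]
    if len(C)>10:
        q=least_squares(lambda q:np.hypot(C[:,0]-q[0],C[:,1]-q[1])-.0083,[.538,-.0085],loss='soft_l1',f_scale=.001).x if 0 else C.mean(0)
        print(c,'cap',len(C),C.mean(0).round(4),C[:,2].max())
    for nm,c0,h in(('vial',(.421,.038),.04),('ctrl',(.429,-.179),.058)):
        T=P[(np.hypot(P[:,0]-c0[0],P[:,1]-c0[1])<.025)&(P[:,2]>h)&(P[:,2]<.08)]
        if len(T): print(c,nm,len(T),T.mean(0).round(4))
E
python3 - <<'E'
import cv2
for n,b in(('s16',(150,140,400,340)),('t16',(185,130,375,265))):
    t=cv2.imread('pics/%s.png'%n)[b[1]:b[3],b[0]:b[2]]; f=min(780/t.shape[1],590/t.shape[0]);cv2.imwrite('pics/%sc.png'%n,cv2.resize(t,None,fx=f,fy=f,interpolation=cv2.INTER_CUBIC))
E
```

```text
19.1167 [0.57584363 0.02132678 0.22032784] [-0.47345309 -0.1836084   0.40950972] 0.025606731672144865
wrist knob ((576.1212768554688, 20.873554229736328), (42.906192779541016, 13.756423950195312), 38.203243255615234)
wrist cap 370 [ 0.5392 -0.0067  0.118 ] 0.12134689508017077
wrist vial 417 [0.423  0.0368 0.0459]
scene knob ((573.8707885742188, 21.340280532836914), (42.1246223449707, 14.37093448638916), 40.337032318115234)
scene cap 144 [ 0.5351 -0.0035  0.1118] 0.12061513721284883
scene vial 132 [0.4186 0.0393 0.0453]
scene ctrl 89 [ 0.4267 -0.1787  0.0619]
top cap 53 [ 0.5383 -0.0054  0.1156] 0.12072385644645911
top ctrl 83 [ 0.4291 -0.179   0.0605]
```

View pics/s16c.png

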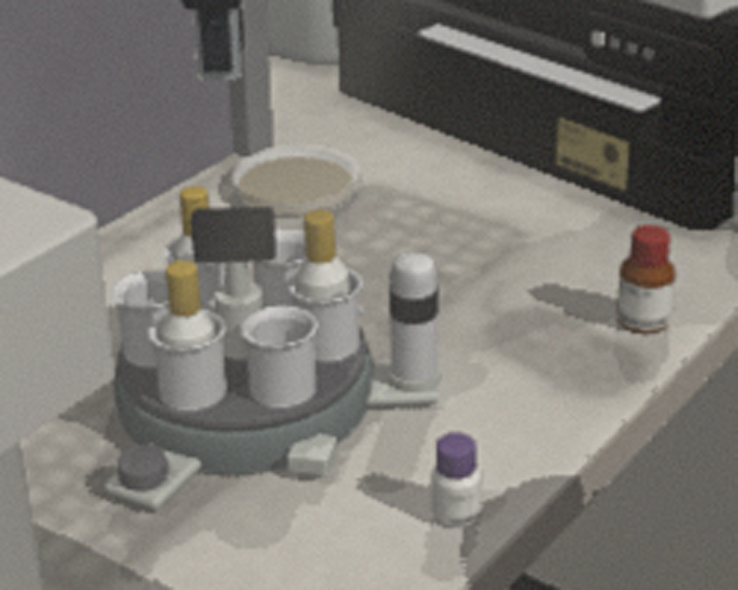

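View pics/w16.png

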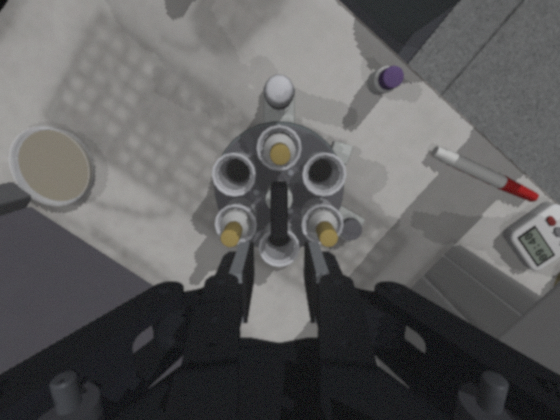

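```bash
python3 -c "
from rig import workorder; print(workorder.sign_off())"
```

```text
the job is handed in; nothing more can be done
None
```

The dropper bottle is in the loading pocket, pressed home on the pad and turned one click to stand beside the reader. I handed the job in at about 19 s of the 61 s allowed, with the gripper well clear.

- **Loading:** I gripped the bottle by its cap. It met the pad about 27 mm below the pocket mouth. I pressed in small steps to a steady 12.0 N, inside the 10–13 N range, then let go.
- **Turning:** I gripped the knob and turned it +60° towards the reader post. The turning torque had fallen to about zero before I let go.
- **Final checks:**
  - The wrist camera puts the knob bar at 38.2° and the scene camera at 40.3°. It started at about −22°, so that is one click within the measuring error.
  - The bottle stands upright next to the reader, with its cap top at about 120 mm, unchanged by the turn.
  - The other two bottles on the bench have not moved, within about 2 mm of camera error.
  - The force on the tool was near zero.

**Disagreements:**
- The cameras differed by 1–2 mm on positions, so I mostly relied on the wrist camera.
- The cap top read about 1–2 mm higher than the arm's position implied. That is within the depth noise and the rise allowed when the bottle is let go.
- Rubbing from the spring bump hardly showed as vertical force. It appeared mainly as a sideways push of about 3 N.

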